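# Lock the burner knobs and the gas lighter away in the combination box

## Robot

A 7-joint arm with a two-finger parallel gripper is mounted at the origin on the work surface. World frame = base frame: x ahead of the robot, y to its left, z up, the work surface at z = 0. Lengths are in m, angles in rad, forces in N, time in s.
With the tool pointing down it reaches from about 0.4 to 0.85 m from the base axis. Payload 10.4 kg.
Tool frame: the origin (TCP) lies midway between the tips of the shut fingers; the grasp point (between the pads) lies 19 mm behind it; z points along the fingers, y is the line along which they close (so a half turn about z gives the same grasp; the last joint's range is limited). The gripper opens to 87 mm and grips with 3 to 60 N. Pads are 19 mm wide; open, the fingers measure 117 mm over their backs; the gripper's body (75 mm by 190 mm) begins 51 mm behind the grasp point.
Start: joints at [1.104, 0.332, -0.065, 1.46, 0.022, 1.35, -0.088], TCP at [0.268, -0.564, 0.223] pointing down, gripper open.
Joint ranges: [-2.6, 2.6], [-0.5, 2.12], [-1.47, 1.34], [0.16, 2.42], [-1.27, 4.41], [0.06, 2.06], [-2.6, 2.6]. Speed limits (rad/s): [2.22, 2.22, 2.79, 2.79, 3.14, 3.14, 3.14].

## Interface

Orientations are given as a unit quaternion [x, y, z, w].
In Python, from bench import r gives the robot as it stands.
- The arm moves only by the tool arm_command, never from a script. Its argument "moves" is one flat list of numbers, 4 for each row, row after row: the shift along the tool's x, y, z in cm, then the turn about the tool's z in degrees. A call has 1 to 12 rows; each row shifts and turns the commanded pose from where the row before left it, along the tool's axes as they then stand; what a row does not reach is not made up. A row lasts 1/12 s, in which the tool goes at most 41.7 mm and 7.16 degrees, less where a joint would pass 70% of its speed; a pose out of reach is approached as far as the arm can. A call with a gripper value outside its range is refused whole. "fingers" is the opening in per cent of the stroke, from 0 (shut) to 100 (fully open), set as the call begins (left out, the last holds). The fingers move at their own pace and stop on an object; "squeeze" is the grip in N (left out, the last holds). Time passes only in rows, so rows that do not move let the fingers close. It gives the time, the measured TCP pose, the force, the opening and the grip force at its end, in the units of the state.
- r.read_state(): the state, without advancing time (a new reading comes with each control period).
- r.camera(name): name is "scene" or "top"; returns the picture (480x640x3 uint8, red, green, blue); there is no depth.
- r.camera_info(name): a dict with "fx", "fy", "cx", "cy" (pixels), "origin" and "attitude" of the camera in the world. Camera axes: x right, y up, looking along -z (the intrinsics and any distortion apply to the point x, -y, -z); pixel columns grow to the right and rows downward; lengths in m; the calibration is good to about 2 mm. A picture is of the moment at which its call begins. camera_info takes no time and is no camera call.
- r.close_job(): hands the job in; it is judged then, once.
The state is a dict: "time": time; "joint_positions": joint angles; "joint_vel": joint speeds; "joint_torque": joint torques, N m; "ee_pos": TCP position; "eef_rot": TCP orientation; "ft_force": force on the tool from outside, world axes, zero at the start; "torque": the same for the moment, N m; "width": finger opening in m; "grip_force": force on a finger pad.
Only numpy, scipy, OpenCV 4.12 (cv2) and the standard library are available. Lean on these libraries where they do the work, as an engineer would, in place of code of your own. Each camera call takes 0.05 s, during which the arm holds its last target. There are 200 camera calls.

## Task

Child-proof the hob. Open the green lock-up box by turning its dial clockwise to the 2 o'clock mark, then anticlockwise to 10 o'clock, then clockwise to 1 o'clock, pausing about half a second on each, and slide its lid fully open; then lock away every burner knob still on the hob and the red gas lighter, easing each knob off its tight shaft by twisting it to and fro while pulling gently, so that the shaft is not dragged up by more than about 5 mm. When all are lying inside the box, slide the lid fully shut and turn the dial back to 12 o'clock; leave the amber spice jar and the small steel bowl where they stand.

Things in the scene. Friction and masses are not known exactly. Their poses are not given: they have to be found in the camera images.
- box_floor (a point): Centre of the cavity floor of the green lock-up box, 5 mm above the counter; x points along the lid's opening direction, away from the robot, y left, z up. The cavity is 210 mm (x) by 205 mm (y), its rim 55 mm above this point; with the lid open x from -105 to +50 mm is clear from above.
- box: Green steel lock-up box (fixed), 220 mm along x, 300 mm along y. Origin under its centre. Its -y end is a solid dial housing 85 mm wide and 70 mm high; the rest is the cavity, walls 5 mm thick, under the sliding lid.
- lid (a joint): How far the box's aluminium lid has slid open, m: 0 shut, 0.16 fully open. The flat lid (top 67 mm above the counter) slides level along the box's +x, away from the robot, with 2 N of friction, and stays where it is left.
- lid_grip (a point): Centre of the lid's black upright grip fin, 12 mm thick along x, 60 mm along y, 30 mm high above the lid (this point is 15 mm above the lid's upper face). The fin is near the lid's robot-side edge and moves with it; axes as the box.
- dial (a joint): Angle of the combination dial, rad: 0 with its red pointer at the red 12 o'clock mark (pointing along the box's +x, away from the robot); grows clockwise seen from above. An hour mark is 0.5236: 2 o'clock is +1.047, 10 o'clock -1.047, 1 o'clock +0.524. Stops at -2.4 and +2.4, friction 0.06 Nm; stays where it is left.
- dial_grip (a point): Centre of the dial's black grip bar, on the dial's upright axis, 96 mm above the counter; turns with the dial: x along the bar towards the pointer, z up. The bar is 50 mm long, 12 mm thick, 26 mm high (this point half-way up); below it is a disc 62 mm across with its upper face 13 mm below this point, ringed by twelve hour marks.
- knob1_c (a point): Burner knob 1, absent in some starts: aluminium skirt 40 mm across, 18 mm high, with a black grip bar on top 38 mm long, 13 mm thick, 22 mm high; 40 mm high in all, 60 g. This point is its centre, 20 mm above its underside; x along the bar, z out of its top. It starts pressed down on shaft 1, just off the hob's glass; its bore is 16 mm deep. Fit: see the shafts.
- knob2_c (a point): Burner knob 2, absent in some starts: aluminium skirt 40 mm across, 18 mm high, with a black grip bar on top 38 mm long, 13 mm thick, 22 mm high; 40 mm high in all, 60 g. This point is its centre, 20 mm above its underside; x along the bar, z out of its top. It starts pressed down on shaft 2, just off the hob's glass; its bore is 16 mm deep. Fit: see the shafts.
- knob3_c (a point): Burner knob 3, absent in some starts: aluminium skirt 40 mm across, 18 mm high, with a black grip bar on top 38 mm long, 13 mm thick, 22 mm high; 40 mm high in all, 60 g. This point is its centre, 20 mm above its underside; x along the bar, z out of its top. It starts pressed down on shaft 3, just off the hob's glass; its bore is 16 mm deep. Fit: see the shafts.
- shaft1 (a joint): How far brass hob shaft 1 is dragged up, m: 0 at rest, stop at 0.014; a spring of 1500 N/m pulls it back. The shaft stands 16 mm above the glass, 10 mm across, 14 mm over two spring clips that hold the knob: a straight pull needs 10 to 14 N; turning the knob 0.5 rad each way while raising it 2 or 3 mm per turn keeps the drag below 5 mm.
- shaft2 (a joint): How far brass hob shaft 2 is dragged up, m: 0 at rest, stop at 0.014; a spring of 1500 N/m pulls it back. The shaft stands 16 mm above the glass, 10 mm across, 14 mm over two spring clips that hold the knob: a straight pull needs 10 to 14 N; turning the knob 0.5 rad each way while raising it 2 or 3 mm per turn keeps the drag below 5 mm.
- shaft3 (a joint): How far brass hob shaft 3 is dragged up, m: 0 at rest, stop at 0.014; a spring of 1500 N/m pulls it back. The shaft stands 16 mm above the glass, 10 mm across, 14 mm over two spring clips that hold the knob: a straight pull needs 10 to 14 N; turning the knob 0.5 rad each way while raising it 2 or 3 mm per turn keeps the drag below 5 mm.
- lighter_c (a point): Gas lighter with a red handle 90 mm long, 20 mm wide and 26 mm high, and a steel nozzle 60 mm long and 12 mm across at its +x end; 70 g. This point is the centre of the handle, 13 mm above its underside; x runs along the handle towards the nozzle, z up. It lies on the counter in front of the hob.
- shaft_row (a point): Middle of the row of three upright shafts, on the glass of the fixed black hob, 8 mm above the counter; x away from the robot, z up. Shafts 1 to 3 stand at y = -100, 0, +100 mm (from right to left seen from the robot). The hob's edge is 40 mm nearer the robot. Pans stand on it, up to 230 mm above the counter, over 120 mm behind the shafts; a small burner 30 mm high is 90 mm behind shaft 2.
- jar: Amber glass spice jar with steel cap, 54 mm across and 100 mm high, between box and hob at the back; must stay.
- katori: Small steel bowl, 76 mm across, 40 mm high, in front of the hob to the right; must stay.

How it is judged:
By the outcome, as a careful person would: the job done as asked, in the order asked, and still so for the second after the job is handed in, with the robot touching nothing.
Of knob1, knob2, knob3 only 2 to 3 are there at a start; the rules pass over those that are not, and their reading is None.
At some moment in a run one of lighter may be knocked a few centimetres aside while the robot is not near it.
Once in a run the grip may slacken for a moment while it holds something.
It also fails if it takes over 210 s, if anything falls off the work surface, if the arm or the gripper's body presses on something with over 40 N, if the wrist force passes 120 N, or if a joint passes its speed limit or range.

## Working session

There is one attempt and no reset: what is moved stays moved. The work goes in short steps, Python scripts to look and compute and a tool call to move; the robot and the scene stay as the last step left them, time stands still between calls to the robot, and variables do not carry over. Pictures are saved under pics/ and viewed, at most 14 in all, crops included, and the job is handed in when it is done.

Besides the shell and the picture viewer there is one more tool, called after "Request:" in YAML: its name, and indented under it one key for each argument. arm_command: Moves the arm, as the interface text tells. Its arguments: {"type":"object","properties":{"moves":{"type":"array"},"fingers":{"type":"number"},"squeeze":{"type":"number"}},"required":["moves"]}

```bash
mkdir -p pics
cat > h.py <<'E'
import numpy as np,cv2
from scipy.spatial.transform import Rotation as R
from bench import r
def snap(n,f):
    im=r.camera(n); cv2.imwrite('pics/'+f,im[:,:,::-1]); return im
def ray(n,u,v):
    i=r.camera_info(n); a=i['attitude']; a=np.array(a)
    M=a if a.shape==(3,3) else R.from_quat(a).as_matrix()
    p=np.array([[[u,v]]],float); K=np.array([[i['fx'],0,i['cx']],[0,i['fy'],i['cy']],[0,0,1]],float)
    d=np.array(i.get('distortion',np.zeros(5)),float)
    x,y=cv2.undistortPoints(p,K,d)[0,0]
    return np.array(i['origin'],float),M@np.array([x,-y,-1])
def at(n,u,v,z):
    o,d=ray(n,u,v); return np.round(o+d*(z-o[2])/d[2],4)
def pix(n,P):
    i=r.camera_info(n); a=np.array(i['attitude']); M=a if a.shape==(3,3) else R.from_quat(a).as_matrix()
    q=M.T@(np.array(P)-np.array(i['origin'])); K=np.array([[i['fx'],0,i['cx']],[0,i['fy'],i['cy']],[0,0,1]],float)
    return cv2.projectPoints(np.array([[q[0],-q[1],-q[2]]]),np.zeros(3),np.zeros(3),K,np.array(i.get('distortion',np.zeros(5)),float))[0].ravel().round(1)
def st():
    s=r.read_state(); e=R.from_quat(s['eef_rot']).as_matrix()
    print('t',round(s['time'],2),'p',np.round(s['ee_pos'],4),'x',np.round(e[:,0],3),'z',np.round(e[:,2],3),'F',np.round(s['ft_force'],1),'T',np.round(s['torque'],2),'w',round(s['width'],4),'g',np.round(s['grip_force'],1),'q',np.round(s['joint_positions'],2))
    return s
E
python3 -c "
from h import *
snap('scene','s0.png');snap('top','t0.png');st()
print(r.camera_info('scene'),r.camera_info('top'))"
```

```text
t 0.1 p [ 0.2682 -0.5641  0.2218] x [ 0.903  0.429 -0.   ] z [-0.001  0.001 -1.   ] F [ 0.  -0.4  0.4] T [ 0.03  0.03 -0.01] w 0.0871 g 0.0 q [ 1.1   0.33 -0.06  1.46  0.02  1.35 -0.09]
{'fx': 578.8289108534959, 'fy': 578.8289108534959, 'cx': 310.01946339863645, 'cy': 238.00455967555828, 'origin': array([1.24592984, 0.33404216, 0.89602313]), 'attitude': array([0.19384193, 0.31708461, 0.78978356, 0.48798011])} {'fx': 609.0891343163613, 'fy': 609.0891343163613, 'cx': 313.5057064245059, 'cy': 245.0932072161925, 'origin': array([ 0.3434268 , -0.01743505,  1.32439769]), 'attitude': array([ 0.06270623, -0.06017826, -0.69428571,  0.71443254])}
```

View pics/s0.png

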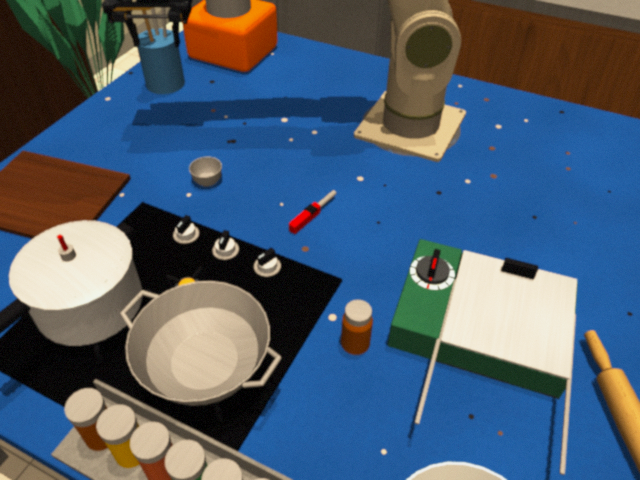

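View pics/t0.png

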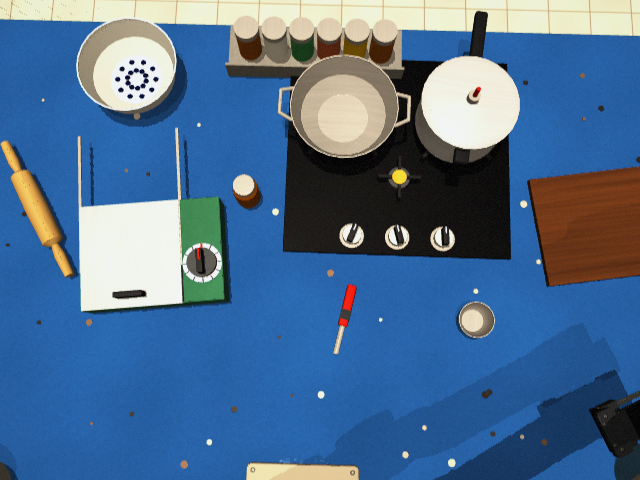

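The scene shows three knobs (top view about (352,236), (397,237), (443,238)). The lighter's handle is at (349,299) with its nozzle pointing at the robot, the dial is at (201,262) and the lid fin at (129,294). Enlarged crops next.

```bash
python3 -c "
from h import *
im=cv2.imread('pics/t0.png')
a=cv2.resize(im[210:260,330:465],None,fx=5.9,fy=5.9,interpolation=2)
b=cv2.resize(im[235:315,70:235],None,fx=4.8,fy=4.8,interpolation=2)[:, :796]
c=np.zeros((295,796,3),np.uint8); 
a=a[:,:796]; out=np.zeros((600,796,3),np.uint8); out[:a.shape[0],:a.shape[1]]=a; out[300:300+min(300,b.shape[0]),:b.shape[1]]=b[-300:]
cv2.imwrite('pics/c0.png',out); print(a.shape,b.shape)
print('k',[at('top',u,v,.048) for u,v in((352,236),(397,237),(443,238))])
print('L',at('top',350,286,.02),at('top',345,317,.02),at('top',336,352,.013))
print('dial',at('top',201,262,.096),'fin',at('top',129,294,.097))
print('box',[at('top',*p,.067) for p in((80,206),(81,310),(183,303),)],[at('top',*p,.07) for p in((221,197),(225,300))])
"
```

```text
(295, 796, 3) (384, 792, 3)
k [array([ 0.5897, -0.0911,  0.048 ]), array([ 0.5903, -0.1871,  0.048 ]), array([ 0.5909, -0.2851,  0.048 ])]
L [ 0.4856 -0.0904  0.02  ] [ 0.4191 -0.081   0.02  ] [ 0.3451 -0.0637  0.013 ]
dial [0.5178 0.2183 0.096 ] fin [0.4483 0.3594 0.097 ]
box [array([0.6344, 0.4877, 0.067 ]), array([0.4151, 0.4648, 0.067 ]), array([0.4355, 0.2558, 0.067 ])] [array([0.6618, 0.1893, 0.07  ]), array([0.4439, 0.1691, 0.07  ])]
```

View pics/c0.png

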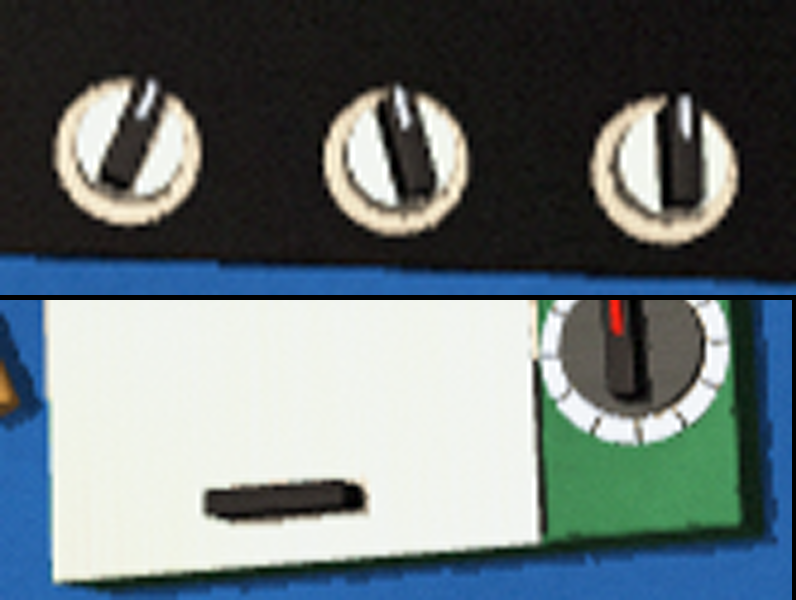

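Request:
arm_command:
  moves: [2.6,-2.8,0,0,2.6,-2.8,0,0,2.6,-2.8,0,0,2.6,-2.8,0,0,2.6,-2.8,0,0,2.6,-2.8,0,0,2.6,-2.8,0,0,2.6,-2.8,0,0,2.6,-2.8,0,0,2.6,-2.8,0,0,2.6,-2.8,0,0,2.6,-2.8,0,0]

```text
time: 1.1
ee_pos: [0.4058, -0.1252, 0.2224]
eef_rot: [0.975, 0.22, -0.0, 0.0]
ft_force: [1.0, -0.4, 1.3]
width: 0.0873
grip_force: 0.0
```

Run:
```python
from h import *
st()
im=cv2.imread('pics/t0.png'); s=cv2.imread('pics/s0.png')
print(at('top',351.7,235.8,.009),at('top',397.3,237.1,.009),at('top',442.7,238.5,.009))
a=cv2.resize(s[240:300,395:475],(800,600),interpolation=2)
b=cv2.resize(im[235:290,175:230],(550,550),interpolation=2)
cv2.imwrite('pics/c1.png',np.hstack([cv2.resize(s[235:300,390:465],(430,373),interpolation=2),cv2.resize(im[232:297,172:232],(344,373),interpolation=2)]))
```

```text
t 1.1 p [ 0.4058 -0.1252  0.2224] x [ 0.903  0.429 -0.   ] z [-0. -0. -1.] F [ 1.  -0.4  1.3] T [-0.02 -0.09 -0.04] w 0.0873 g 0.0 q [ 0.7  -0.1  -0.47  1.93 -0.04  1.3  -0.89]
[ 0.5977 -0.0927  0.009 ] [ 0.5976 -0.1929  0.009 ] [ 0.5973 -0.2926  0.009 ]
```

View pics/c1.png

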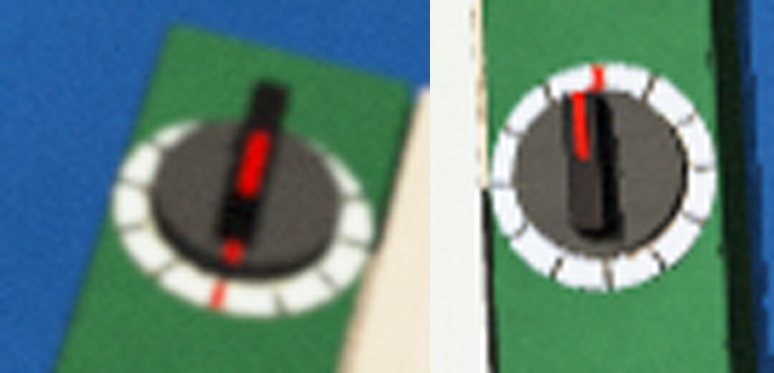

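The ring centre is at top (202.4,262.9) and scene (432.6,273.0). The pointer sits on the red 12 mark.

Run:
```python
from h import *
print('dialT',at('top',202.35,262.9,.0705),'dialS',at('scene',432.6,273.0,.0705))
c=at('top',202.35,262.9,.0705)
m=at('top',172+(599-430)/5.733,232+78/5.733,.0705); d=m-c; print('yaw',np.degrees(np.arctan2(d[1],d[0])))
# bar in top crop: top-face corners approx (566,93)-(606,235)
print('bar end far',at('top',172+(586-430)/5.733,232+93/5.733,.109),'near',at('top',172+(590-430)/5.733,232+232/5.733,.109))
# fin top face: crop b (205..340,482..505)
f=lambda x,y:(70+x/4.8,235+(y-300+84)/4.8)
print('fin ends',at('top',*f(205,502),.097),at('top',*f(352,494),.097))
print('box corner scene', at('scene',462,246,.07),at('scene',578,278,.067),at('scene',420,241,.07),at('scene',391,343,.07))
def tri(a,b):
    o1,d1=ray('top',*a);o2,d2=ray('scene',*b);t=np.linalg.lstsq(np.c_[d1,-d2],o2-o1,rcond=None)[0];p,q=o1+d1*t[0],o2+d2*t[1];print(p.round(4),q.round(4))
tri((202.35,262.9),(432.6,273)); 
# knobs in scene
for y in(-.0927,-.1928,-.2926): print(pix('scene',[.5976,y,.048]),pix('scene',[.5976,y,.009]))
```

```text
dialT [0.5196 0.2203 0.0705] dialS [0.5224 0.2232 0.0705]
yaw 6.271077449501134
bar end far [0.544  0.2211 0.109 ] near [0.4946 0.2167 0.109 ]
fin ends [0.4462 0.3922 0.097 ] [0.4513 0.3307 0.097 ]
box corner scene [0.4308 0.2524 0.07  ] [0.4109 0.4675 0.067 ] [0.4544 0.175  0.07  ] [0.7005 0.2095 0.07  ]
[0.5201 0.221  0.0669] [0.5195 0.2227 0.0672]
[265.7 251.9] [266.8 264.8]
[222.9 235.6] [225.  248.6]
[182.4 220.3] [185.4 233.3]
```

```bash
cat >> h.py <<'E'
def plan(wps,start=None,per=12):
    """wps: (x,y,z,yaw_deg,nrows or 0=auto); prints calls of rounded rows; repeats hold rows if same pose"""
    if start is None:
        s=r.read_state(); e=R.from_quat(s['eef_rot']).as_matrix(); p=np.array(s['ee_pos']); y=np.degrees(np.arctan2(e[1,0],e[0,0]))
    else: p=np.array(start[:3]); y=start[3]
    rows=[]
    for w in wps:
        g=np.array(w[:3]); dy=(w[3]-y); 
        n=int(w[4]) if len(w)>4 and w[4] else int(max(np.ceil(np.linalg.norm(g-p)/.04),np.ceil(abs(dy)/7),1))
        p0,y0=p.copy(),y
        for k in range(1,n+1):
            tp=p0+(g-p0)*k/n; ty=y0+dy*k/n
            c,s_=np.cos(np.radians(y)),np.sin(np.radians(y))
            X=np.array([c,s_,0]);Y=np.array([s_,-c,0]); d=(tp-p)*100
            v=np.round([d@X,d@Y,-d[2]],2 if np.linalg.norm(tp-p)<.01 else 1)+0.; t=round(-(ty-y)*2)/2+0.
            p=p+(v[0]*X+v[1]*Y+v[2]*np.array([0,0,-1]))/100; y=y-t
            rows.append([*v,t])
    for i in range(0,len(rows),per): print('['+', '.join('%g'%a for q in rows[i:i+per] for a in q)+']')
    print('end',p.round(4),round(y,1),len(rows))
E
python3 -c "
from h import *
plan([(.520,.220,.20,185.4,0),(.520,.220,.087,185.4,6)])"
```

```text
[1.1, -1.1, 0.1, -7, 1.2, -1, 0.1, -7, 1.4, -0.9, 0.1, -7, 1.4, -0.7, 0.1, -7, 1.5, -0.5, 0.1, -7, 1.5, -0.3, 0.1, -6.5, 1.6, -0.1, 0.1, -7, 1.6, 0.1, 0.1, -7, 1.6, 0.2, 0.1, -7, 1.5, 0.4, 0.1, -7, 1.4, 0.7, 0.1, -7, 1.4, 0.8, 0.1, -7]
[1.2, 0.9, 0.1, -7, 1.2, 1.1, 0.1, -7, 1, 1.3, 0.1, -7, 0.8, 1.3, 0.1, -7, 0.7, 1.4, 0.1, -6.5, 0.5, 1.5, 0.1, -7, 0.3, 1.6, 0.1, -7, 0.1, 1.5, 0.1, -7, -0.1, 1.6, 0, -7, -0.3, 1.6, 0.1, -7, -0.4, 1.5, 0.1, -7, 0, 0, 1.9, 0]
[0, 0, 1.9, 0, 0, 0, 1.9, 0, 0, 0, 1.9, 0, 0, 0, 1.9, 0, 0, 0, 1.8, 0]
end [0.5198 0.22   0.0874] 185.4 29
```

Request:
arm_command:
  moves: [1.1,-1.1,0.1,-7,1.2,-1,0.1,-7,1.4,-0.9,0.1,-7,1.4,-0.7,0.1,-7,1.5,-0.5,0.1,-7,1.5,-0.3,0.1,-6.5,1.6,-0.1,0.1,-7,1.6,0.1,0.1,-7,1.6,0.2,0.1,-7,1.5,0.4,0.1,-7,1.4,0.7,0.1,-7,1.4,0.8,0.1,-7]
  fingers: 60

```text
time: 2.1
ee_pos: [0.4658, 0.0538, 0.2102]
eef_rot: [0.579, 0.815, -0.0, -0.0]
ft_force: [0.2, -0.2, -0.8]
width: 0.0521
grip_force: 0.0
```

Request:
arm_command:
  moves: [1.2,0.9,0.1,-7,1.2,1.1,0.1,-7,1,1.3,0.1,-7,0.8,1.3,0.1,-7,0.7,1.4,0.1,-6.5,0.5,1.5,0.1,-7,0.3,1.6,0.1,-7,0.1,1.5,0.1,-7,-0.1,1.6,0,-7,-0.3,1.6,0.1,-7,-0.4,1.5,0.1,-7,0,0,0,0]

```text
time: 3.1
ee_pos: [0.5194, 0.221, 0.2]
eef_rot: [-0.052, 0.999, 0.001, -0.001]
ft_force: [-0.3, 0.2, -0.0]
width: 0.0521
grip_force: 0.0
```

```bash
python3 -c "
from h import *
st();plan([(.520,.220,.087,185.4,6)])"
```

```text
t 3.1 p [0.5194 0.221  0.2   ] x [-0.995 -0.104  0.001] z [-0.001  0.002 -1.   ] F [-0.3  0.2 -0. ] T [ 0.14 -0.07 -0.01] w 0.0521 g 0.0 q [ 0.24  0.33 -0.87  1.62  0.26  1.31  1.  ]
[0, 0, 1.9, -60, 0, 0, 1.9, -60, 0.1, 0, 1.8, -59.5, 0, 0, 1.9, -60, 0, 0, 1.9, -60, 0, 0, 1.9, -60]
end [0.52   0.2202 0.087 ] 185.5 6
```

Request:
arm_command:
  moves: [0,0.1,1.9,0.5,0,0,1.9,0,-0.1,0,1.9,0,0,0,1.9,0,0,0,1.9,0,0,0,1.8,0,0,0,0,0]

```text
time: 3.68
ee_pos: [0.52, 0.2182, 0.0852]
eef_rot: [-0.041, 0.999, -0.0, -0.001]
ft_force: [-0.0, 0.5, 0.4]
width: 0.0523
grip_force: 0.0
```

Request:
arm_command:
  moves: [0,0,0,0,0,0,0,0,0,0,0,0,0,0,0,0,0,0,0,0,0,0,0,0]
  fingers: 0
  squeeze: 20

```text
time: 4.18
ee_pos: [0.5209, 0.2192, 0.0878]
eef_rot: [-0.043, 0.999, -0.0, 0.0]
ft_force: [-1.0, -0.1, -0.5]
width: 0.0204
grip_force: 0.0
```

```bash
sed -i "s|    rows=\[\]|    y=y+360*round((wps[0][3]-y)/360); rows=[]|" h.py; python3 -c "
from h import *
st()
a=snap('top','x.png')[225:305,150:250];b=snap('scene','y.png')[215:315,375:500]
cv2.imwrite('pics/c2.png',np.hstack([cv2.resize(a,(400,320),interpolation=2),cv2.resize(b,(400,320),interpolation=2)])[:,:,::-1])"
```

```text
t 4.18 p [0.5209 0.2192 0.0878] x [-0.996 -0.086 -0.   ] z [ 0. -0. -1.] F [-1.  -0.1 -0.5] T [ 0.06 -0.07 -0.02] w 0.0204 g 0.0 q [ 0.19  0.44 -0.82  1.74  0.36  1.11  0.92]
```

View pics/c2.png

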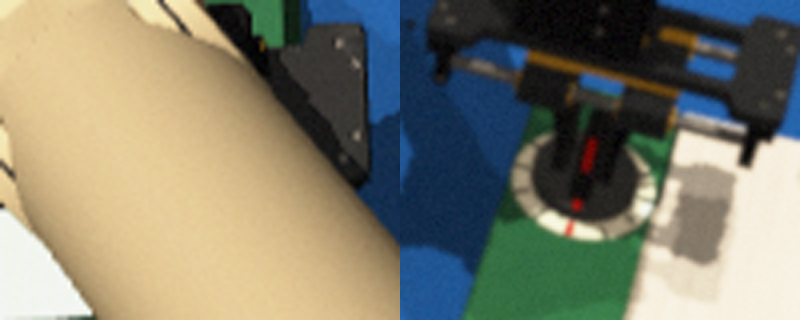

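The scene crop shows the fingers straddling the bar at about (590,165), still closing.

Request:
arm_command:
  moves: [0,0,0,0,0,0,0,0,0,0,0,0,0,0,0,0]

```text
time: 4.62
ee_pos: [0.5208, 0.2213, 0.0878]
eef_rot: [-0.044, 0.999, 0.002, 0.001]
ft_force: [2.6, 7.8, -3.2]
width: 0.0117
grip_force: 20.0
```

```bash
python3 -c "
from h import *
st()"
```

```text
t 4.62 p [0.5208 0.2213 0.0878] x [-0.996 -0.087 -0.001] z [ 0.001  0.003 -1.   ] F [ 2.6  7.8 -3.2] T [ 1.58 -0.62  0.05] w 0.0117 g 20.0 q [ 0.19  0.44 -0.82  1.74  0.36  1.11  0.92]
```

Request:
arm_command:
  moves: [0,0.2,0,0,0,0,0,6,0,0,0,6,0,0,0,6,0,0,0,6,0,0,0,6,0,0,0,6,0,0,0,6,0,0,0,6,0,0,0,6,0,0,0,6]

```text
time: 5.53
ee_pos: [0.5208, 0.2212, 0.0878]
eef_rot: [0.465, 0.886, 0.0, 0.0]
ft_force: [0.7, 0.5, 1.4]
width: 0.0117
grip_force: 20.0
```

Request:
arm_command:
  moves: [0,0,0,0,0,0,0,0,0,0,0,0,0,0,0,0]

```text
time: 5.87
ee_pos: [0.5207, 0.2213, 0.0878]
eef_rot: [0.461, 0.887, 0.0, 0.0]
ft_force: [0.4, 0.0, 2.4]
width: 0.012
grip_force: 20.0
```

```bash
python3 -c "
from h import *
st()
a=snap('top','x1.png')[225:305,150:250];b=snap('scene','y1.png')[215:315,375:500]
cv2.imwrite('pics/c3.png',cv2.resize(b,(640,512),interpolation=2)[:,:,::-1])"
```

```text
t 5.87 p [0.5207 0.2213 0.0878] x [-0.575  0.818 -0.   ] z [ 0. -0. -1.] F [0.4 0.  2.4] T [ 0.01 -0.19 -0.03] w 0.012 g 20.0 q [ 0.05  0.39 -0.64  1.75  0.26  1.09 -0.06]
```

View pics/c3.png

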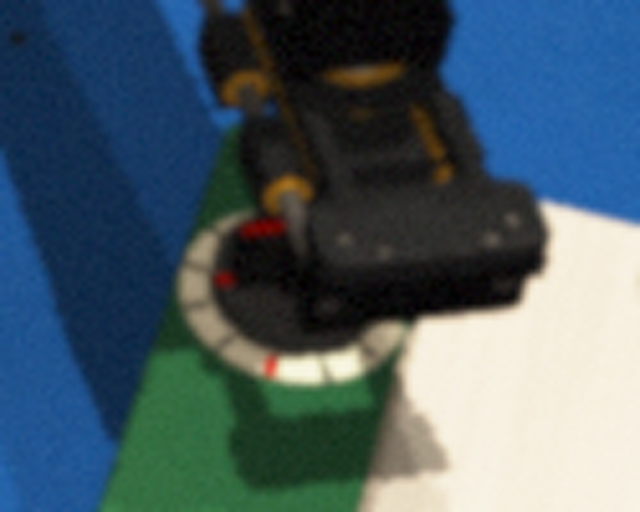

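The pointer dot at (226,278) lines up with the 2 o'clock mark at (195,303), and the measured turn is 59.9°. Continuing with the other two turns.

Request:
arm_command:
  moves: [0,0,0,0,0,0,0,0,0,0,0,0,0,0,0,-6,0,0,0,-6,0,0,0,-6,0,0,0,-6,0,0,0,-6,0,0,0,-6,0,0,0,-6,0,0,0,-6,0,0,0,-6]

```text
time: 6.97
ee_pos: [0.5208, 0.2214, 0.0877]
eef_rot: [0.007, 1.0, 0.0, 0.0]
ft_force: [1.7, 0.6, 3.1]
width: 0.0123
grip_force: 20.0
```

Request:
arm_command:
  moves: [0,0,0,-6,0,0,0,-6,0,0,0,-6,0,0,0,-6,0,0,0,-6,0,0,0,-6,0,0,0,-6,0,0,0,-6,0,0,0,-6,0,0,0,-6,0,0,0,-6,0,0,0,0]

```text
time: 7.97
ee_pos: [0.5207, 0.2215, 0.0877]
eef_rot: [-0.54, 0.842, 0.0, 0.0]
ft_force: [-0.0, -0.2, 7.2]
width: 0.012
grip_force: 20.0
```

Request:
arm_command:
  moves: [0,0,0,0,0,0,0,0,0,0,0,0,0,0,0,0,0,0,0,0,0,0,0,0]

```text
time: 8.47
ee_pos: [0.5207, 0.2215, 0.0878]
eef_rot: [-0.537, 0.844, -0.0, 0.0]
ft_force: [1.2, 0.8, 4.8]
width: 0.0115
grip_force: 20.0
```

```bash
python3 -c "
from h import *
s=st();e=R.from_quat(s['eef_rot']).as_matrix();print(np.degrees(np.arctan2(e[1,0],e[0,0])))"
```

```text
t 8.47 p [0.5207 0.2215 0.0878] x [-0.424 -0.906 -0.001] z [ 0.001  0.    -1.   ] F [1.2 0.8 4.8] T [ 0.22 -0.26 -0.01] w 0.0115 g 20.0 q [ 0.33  0.52 -1.02  1.74  0.48  1.16  1.87]
-115.06885231056998
```

Request:
arm_command:
  moves: [0,0,0,0,0,0,0,6,0,0,0,6,0,0,0,6,0,0,0,6,0,0,0,6,0,0,0,6,0,0,0,6,0,0,0,6,0,0,0,6,0,0,0,6,0,0,0,6]

```text
time: 9.47
ee_pos: [0.5208, 0.2214, 0.0878]
eef_rot: [0.012, 1.0, 0.0, 0.0]
ft_force: [1.4, -0.3, 4.3]
width: 0.0119
grip_force: 20.0
```

Request:
arm_command:
  moves: [0,0,0,6,0,0,0,6,0,0,0,6,0,0,0,6,0,0,0,0,0,0,0,0,0,0,0,0,0,0,0,0,0,0,0,0,0,0,0,0,0,0,0,0,0,0,0,0]

```text
time: 10.47
ee_pos: [0.5208, 0.2213, 0.0878]
eef_rot: [0.215, 0.977, 0.0, 0.0]
ft_force: [1.7, -0.1, 5.0]
width: 0.0118
grip_force: 20.0
```

Request:
arm_command:
  moves: [0,0,0,0,0,0,0,0,0,0,0,0,0,0,0,0,0,0,0,0]
  fingers: 60

```text
time: 10.88
ee_pos: [0.5203, 0.2211, 0.0872]
eef_rot: [0.217, 0.976, -0.0, -0.0]
ft_force: [0.5, 0.8, -0.1]
width: 0.0374
grip_force: 0.0
```

```bash
python3 -c "
from h import *
s=st();e=R.from_quat(s['eef_rot']).as_matrix();print(np.degrees(np.arctan2(e[1,0],e[0,0])))
plan([(.5208,.2215,.14,155,0),(.4495,.3625,.14,95,0),(.4495,.3625,.072,95,0)])"
```

```text
t 10.88 p [0.5203 0.2211 0.0872] x [-0.906  0.423  0.   ] z [-0.001 -0.    -1.   ] F [ 0.5  0.8 -0.1] T [ 0.07 -0.16 -0.02] w 0.0374 g 0.0 q [ 0.11  0.41 -0.72  1.75  0.3   1.1   0.43]
154.96169345893756
[0, 0, -2.6, 0, 0, 0.1, -2.7, 0, 1.4, 1.1, 0, 6.5, 1.5, 0.9, 0, 7, 1.6, 0.7, 0, 6.5, 1.6, 0.6, 0, 6.5, 1.7, 0.3, 0, 7, 1.8, 0.2, 0, 6.5, 1.7, -0.1, 0, 6.5, 1.8, -0.3, 0, 7, 1.7, -0.4, 0, 6.5, 0, 0, 3.4, 0]
[0, 0, 3.4, 0]
end [0.4495 0.363  0.0722] 95.0 13
```

Request:
arm_command:
  moves: [0,0,-2.6,0,0,0.1,-2.7,0,1.4,1.1,0,6.5,1.5,0.9,0,7,1.6,0.7,0,6.5,1.6,0.6,0,6.5,1.7,0.3,0,7,1.8,0.2,0,6.5,1.7,-0.1,0,6.5,1.8,-0.3,0,7,1.7,-0.4,0,6.5,0,0,0,0]

```text
time: 11.88
ee_pos: [0.4472, 0.3668, 0.1407]
eef_rot: [0.677, 0.736, 0.0, -0.001]
ft_force: [-1.0, -0.4, 0.0]
width: 0.0523
grip_force: 0.0
```

Request:
arm_command:
  moves: [0,0,0,0,0,0,3.4,0,0,0,3.3,0,0,0,0,0,0,0,0,0]

```text
time: 12.3
ee_pos: [0.4499, 0.3618, 0.0728]
eef_rot: [0.676, 0.737, -0.001, -0.0]
ft_force: [-1.2, 0.0, 1.9]
width: 0.052
grip_force: 0.0
```

Request:
arm_command:
  moves: [0,0,0,0,0,0,0,0,0,0,0,0,0,0,0,0,0,0,0,0,0,0,0,0,0,0,0,0,0,0,0,0]
  fingers: 0
  squeeze: 20

```text
time: 12.97
ee_pos: [0.4499, 0.3632, 0.0736]
eef_rot: [0.676, 0.737, 0.0, 0.0]
ft_force: [0.1, -0.7, 2.2]
width: 0.0122
grip_force: 20.0
```

```bash
python3 -c "
from h import *
st();plan([(.4495+.161*np.cos(np.radians(5.3)),.3625+.161*np.sin(np.radians(5.3)),.072,95,10)])
b=snap('scene','y2.png')[200:400,370:620]
cv2.imwrite('pics/c4.png',cv2.resize(b,(700,560),interpolation=2)[:,:,::-1])"
```

```text
t 12.97 p [0.4499 0.3632 0.0736] x [-0.086  0.996 -0.   ] z [ 0. -0. -1.] F [ 0.1 -0.7  2.2] T [-0.11 -0.04  0.23] w 0.0122 g 20.0 q [-0.25  0.43 -0.62  1.73  0.28  1.07 -0.88]
[0, 1.6, 0, 0, 0, 1.6, 0, 0, 0, 1.6, 0, 0, 0, 1.6, 0.1, 0, 0, 1.6, 0, 0, 0, 1.6, 0, 0, 0, 1.6, 0, 0, 0, 1.6, 0, 0, 0, 1.6, 0, 0, 0, 1.7, 0.1, 0]
end [0.6103 0.3771 0.0716] 95.0 10
```

View pics/c4.png

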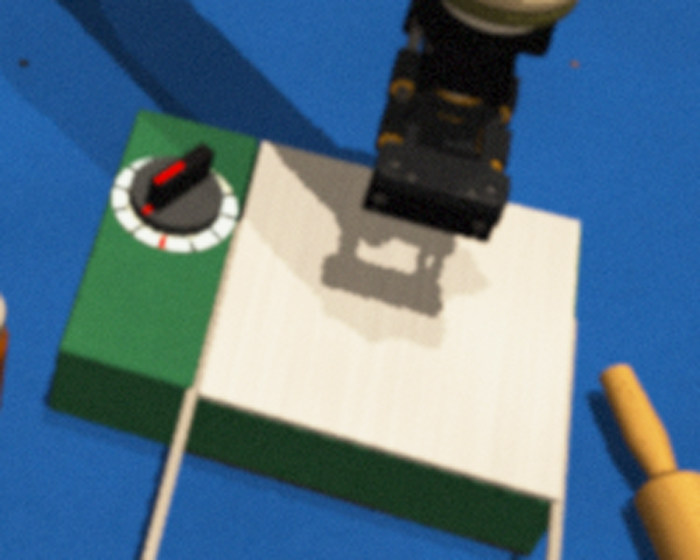

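The dial points at 1 o'clock (dot at (147,210)) and the fin is held. Sliding the lid open.

Request:
arm_command:
  moves: [0,0.8,0,0,0,1.6,0,0,0,1.6,0,0,0,1.6,0,0,0,1.6,0,0,0,1.6,0,0,0,1.6,0,0,0,1.6,0,0,0,1.6,0,0,0,1.6,0,0,0,0.6,0,0,0,0.5,0,0]

```text
time: 14.02
ee_pos: [0.6091, 0.3805, 0.0736]
eef_rot: [0.675, 0.738, -0.001, -0.003]
ft_force: [-29.9, -2.2, 17.4]
width: 0.0117
grip_force: 19.9
```

Request:
arm_command:
  moves: [0,0,0,0,0,0,0,0]

```text
time: 14.18
ee_pos: [0.609, 0.3804, 0.0736]
eef_rot: [0.675, 0.738, -0.001, -0.003]
ft_force: [-11.7, 3.5, 6.5]
width: 0.0117
grip_force: 19.9
```

```bash
python3 -c "
from h import *
st()"
```

```text
t 14.18 p [0.609  0.3804 0.0736] x [-0.09   0.996  0.003] z [-0.005  0.003 -1.   ] F [-11.7   3.5   6.5] T [0.87 2.52 0.23] w 0.0117 g 19.9 q [-0.28  0.7  -0.53  1.31  0.35  1.22 -0.74]
```

Request:
arm_command:
  moves: [0,-0.3,0,0,0,0,0,0,0,0,0,0,0,0,0,0,0,0,0,0]
  fingers: 45

```text
time: 14.6
ee_pos: [0.6098, 0.3763, 0.0734]
eef_rot: [0.676, 0.737, -0.0, 0.0]
ft_force: [0.4, -0.9, -0.7]
width: 0.0353
grip_force: 0.0
```

Request:
arm_command:
  moves: [0,0,-2.5,0,0,0,-3,0,0,0,-3,0,0,0,-3,0,0,0,-1,0]

```text
time: 15.02
ee_pos: [0.6107, 0.3777, 0.204]
eef_rot: [0.676, 0.737, 0.003, 0.001]
ft_force: [1.0, 0.0, 0.7]
width: 0.039
grip_force: 0.0
```

```bash
python3 -c "
from h import *
st();plan([(.452,-.086,.20,169,0)])
a=snap('top','t3.png')[230:400,300:500]; b=snap('scene','s3.png')
b=b[170:470,360:620]
cv2.imwrite('pics/c5.png',np.hstack([cv2.resize(a,(420,357),interpolation=2),cv2.resize(b,(309,357),interpolation=2)])[:,:,::-1])"
```

```text
t 15.02 p [0.6107 0.3777 0.204 ] x [-0.085  0.996  0.003] z [ 0.005  0.003 -1.   ] F [1.  0.  0.7] T [ 0.05 -0.08 -0.  ] w 0.039 g 0.0 q [-0.27  0.6  -0.56  1.18  0.31  1.43 -0.7 ]
[-3.5, -1.5, 0, -5.5, -3.2, -1.9, 0.1, -6, -3.1, -2.1, 0, -5.5, -2.9, -2.5, 0, -6, -2.6, -2.8, 0.1, -5.5, -2.3, -2.9, 0, -5.5, -2, -3.2, 0, -6, -1.6, -3.4, 0, -5.5, -1.4, -3.5, 0.1, -6, -0.9, -3.7, 0, -5.5, -0.6, -3.7, 0, -5.5, -0.3, -3.8, 0.1, -6]
[0.2, -3.7, 0, -5.5]
end [ 0.4518 -0.0857  0.2   ] 168.9 13
```

View pics/c5.png

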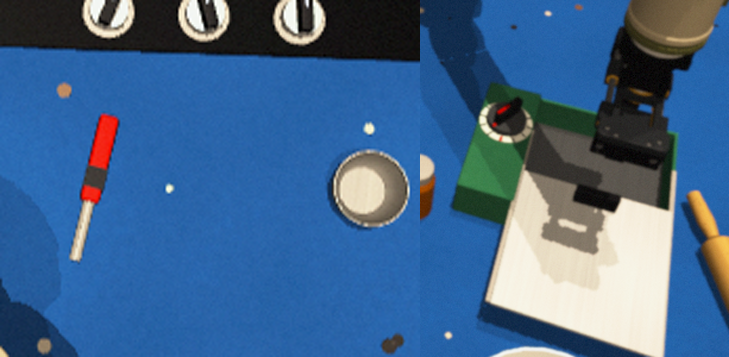

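The lid is fully open. In the crop the lighter's handle runs (109,115)–(91,203) and its nozzle tip is at (75,260).

Request:
arm_command:
  moves: [-3.5,-1.5,0,-5.5,-3.2,-1.9,0.1,-6,-3.1,-2.1,0,-5.5,-2.9,-2.5,0,-6,-2.6,-2.8,0.1,-5.5,-2.3,-2.9,0,-5.5,-2,-3.2,0,-6,-1.6,-3.4,0,-5.5,-1.4,-3.5,0.1,-6,-0.9,-3.7,0,-5.5,-0.6,-3.7,0,-5.5,-0.3,-3.8,0.1,-6]
  fingers: 60

```text
time: 16.12
ee_pos: [0.4627, -0.049, 0.1935]
eef_rot: [0.149, 0.989, -0.0, -0.001]
ft_force: [0.4, -0.9, -0.9]
width: 0.0521
grip_force: 0.0
```

Request:
arm_command:
  moves: [0.2,-3.7,0,-5.5,0,0,0,0,0,0,0,0]

```text
time: 16.37
ee_pos: [0.45, -0.0838, 0.1934]
eef_rot: [0.106, 0.994, -0.0, -0.001]
ft_force: [-0.3, 1.2, -0.4]
width: 0.0523
grip_force: 0.0
```

```bash
python3 -c "
from h import *
st()
A=at('top',351.9,284.8,.026);B=at('top',343.3,326.7,.026);N=at('top',300+75/2.1,230+260/2.1,.019);print(A,B,N,(A+B)/2,np.degrees(np.arctan2(*(N-A)[[1,0]])),np.linalg.norm((A-B)),np.linalg.norm(A-N))
s=cv2.imread('pics/s3.png').astype(int);m=(s[:,:,2]>150)&(s[:,:,1]<70)&(s[:,:,0]<70);m[:180]=0;m[:,:285]=0;m[250:]=0;m[:,345:]=0;v,u=np.where(m);print(len(u),u.mean(),v.mean(),at('scene',u.mean(),v.mean(),.02))
"
```

```text
t 16.37 p [ 0.45   -0.0838  0.1934] x [-0.978  0.21   0.002] z [-0.002 -0.    -1.   ] F [-0.3  1.2 -0.4] T [ 0.14 -0.17 -0.02] w 0.0523 g 0.0 q [ 0.64  0.01 -0.55  1.9   0.01  1.24  1.44]
[ 0.4877 -0.0941  0.026 ] [ 0.3982 -0.0775  0.026 ] [ 0.3413 -0.063   0.019 ] [ 0.44295 -0.0858   0.026  ] 168.00684530010906 0.09102642473479887 0.1498304708662427
206 301.86407766990294 216.90776699029126 [ 0.4522 -0.0873  0.02  ]
```

Request:
arm_command:
  moves: [0.7,-0.4,2,0,0,0,3,0,0,0,3,0,0,0,3,0,0,0,3,0,0,0,3,0,0,0,1.6,0,0,0,0,0,0,0,0,0]

```text
time: 17.12
ee_pos: [0.4431, -0.0827, 0.0079]
eef_rot: [0.103, 0.995, 0.001, -0.001]
ft_force: [-0.1, -0.2, 0.5]
width: 0.0528
grip_force: 0.0
```

```bash
python3 -c "
from h import *
st()"
```

```text
t 17.12 p [ 0.4431 -0.0827  0.0079] x [-0.979  0.205  0.002] z [-0.002  0.001 -1.   ] F [-0.1 -0.2  0.5] T [ 0.06 -0.18  0.01] w 0.0528 g 0.0 q [ 0.59  0.26 -0.54  2.09  0.17  0.84  1.31]
```

Request:
arm_command:
  moves: [0,-0.3,0,0,0,0,0,0,0,0,0,0,0,0,0,0,0,0,0,0,0,0,0,0,0,0,0,0,0,0,0,0]
  fingers: 0
  squeeze: 30

```text
time: 17.78
ee_pos: [0.4434, -0.0869, 0.009]
eef_rot: [0.103, 0.995, -0.0, 0.0]
ft_force: [-0.4, 0.5, 5.9]
width: 0.0194
grip_force: 30.0
```

Request:
arm_command:
  moves: [0,0,-1,0,0,0,-2,0,0,0,-3,0,0,0,-3,0,0,0,-3,0,0,0,0,0]

```text
time: 18.28
ee_pos: [0.446, -0.0872, 0.1344]
eef_rot: [0.103, 0.995, -0.001, 0.004]
ft_force: [0.5, 0.6, -0.8]
width: 0.0199
grip_force: 30.0
```

```bash
cat >> h.py <<'E'
BF=np.array([.5365,.3723]); BY=np.radians(6.0); BX=np.array([np.cos(BY),np.sin(BY)]); BYv=np.array([-np.sin(BY),np.cos(BY)])
def box(x,y,z): return (*(BF+x*BX+y*BYv),z)
E
python3 -c "
from h import *
st();plan([(*box(-.065,-.03,.13),96,0)])"
```

```text
t 18.28 p [ 0.446  -0.0872  0.1344] x [-0.979  0.205 -0.008] z [ 0.008 -0.002 -1.   ] F [ 0.5  0.6 -0.8] T [ 0.08 -0.31  0.03] w 0.0199 g 30.0 q [ 0.64  0.06 -0.56  1.98  0.04  1.1   1.43]
[0.5, 3.8, 0, 6.5, 1, 3.7, 0.1, 6.5, 1.4, 3.6, 0, 6.5, 1.8, 3.5, 0.1, 6.5, 2.1, 3.2, 0, 7, 2.5, 2.9, 0, 6.5, 2.9, 2.6, 0.1, 6.5, 3.1, 2.3, 0, 6.5, 3.3, 1.9, 0.1, 6.5, 3.6, 1.5, 0, 6.5, 3.6, 1.1, 0, 6.5]
end [0.4753 0.3353 0.1304] 96.1 11
```

Request:
arm_command:
  moves: [0.5,3.8,-1,6.5,1,3.7,-1,6.5,1.4,3.6,0,6.5,1.8,3.5,0,6.5,2.1,3.2,0,7,2.5,2.9,0,6.5,2.9,2.6,0,6.5,3.1,2.3,0,6.5,3.3,1.9,0,6.5,3.6,1.5,0,6.5,3.6,1.1,0,6.5,0,0,0,0]
  squeeze: 40

```text
time: 19.28
ee_pos: [0.447, 0.2992, 0.1482]
eef_rot: [0.619, 0.785, 0.001, -0.002]
ft_force: [-1.3, 0.7, -0.7]
width: 0.0197
grip_force: 40.0
```

Request:
arm_command:
  moves: [0,0,0,0,0,0,0,0]

```text
time: 19.45
ee_pos: [0.4497, 0.2913, 0.1474]
eef_rot: [0.617, 0.787, -0.001, -0.0]
ft_force: [0.4, -0.5, -1.1]
width: 0.0198
grip_force: 40.0
```

```bash
python3 -c "
from h import *
st();plan([(*box(-.065,-.03,.014),96,7)])
a=snap('top','t4.png')[180:340,60:280]; b=snap('scene','s4.png')[170:400,360:620]
cv2.imwrite('pics/c6.png',np.hstack([cv2.resize(a,(413,300),interpolation=2),cv2.resize(b,(339,300),interpolation=2)])[:,:,::-1])"
```

```text
t 19.45 p [0.4497 0.2913 0.1474] x [-0.238  0.971 -0.001] z [-0.001 -0.001 -1.   ] F [ 0.4 -0.5 -1.1] T [-0.06 -0.17  0.03] w 0.0198 g 40.0 q [ 0.02  0.29 -0.79  1.76  0.22  1.19 -0.59]
[0.5, 0.5, 1.9, 1, 0.6, 0.5, 1.9, 1, 0.5, 0.5, 1.9, 1.5, 0.6, 0.4, 1.9, 1, 0.5, 0.5, 1.9, 1, 0.6, 0.5, 1.9, 1, 0.6, 0.4, 1.9, 1.5]
end [0.4751 0.3356 0.0144] 95.8 7
```

View pics/c6.png

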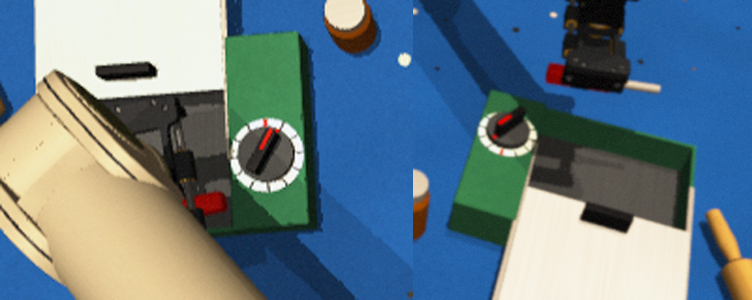

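The lighter is held level with its nozzle to the left. The last move fell short, so I correct sideways first and then lower it.

```bash
python3 -c "
from h import *
plan([(*box(-.065,-.03,.1474),96,6),(*box(-.065,-.03,.014),96,8)])"
```

```text
[0.64, 0.58, 0, 1.5, 0.65, 0.56, 0.01, 1, 0.67, 0.55, 0, 1.5, 0.67, 0.53, 0, 1, 0.69, 0.52, 0.01, 1.5, 0.7, 0.5, 0, 1, 0, 0, 1.7, 0, 0, 0, 1.6, 0, 0, 0, 1.7, 0, 0, 0, 1.7, 0, 0, 0, 1.6, 0, 0, 0, 1.7, 0]
[0, 0, 1.7, 0, 0, 0, 1.6, 0]
end [0.475  0.3356 0.0144] 96.1 14
```

Request:
arm_command:
  moves: [0.6,0.6,0,1.5,0.7,0.5,0,1,0.7,0.5,0,1.5,0.7,0.5,0,1,0.7,0.5,0,1.5,0.7,0.5,0,1,0,0,0,0,0,0,2,0,0,0,2,0,0,0,2,0,0,0,1,0]

```text
time: 20.47
ee_pos: [0.4725, 0.3353, 0.0755]
eef_rot: [0.668, 0.744, -0.002, 0.0]
ft_force: [-0.4, -0.5, 0.0]
width: 0.0196
grip_force: 40.0
```

```bash
python3 -c "
from h import *
st();plan([(*box(-.065,-.03,.014),96,6)])"
```

```text
t 20.47 p [0.4725 0.3353 0.0755] x [-0.107  0.994 -0.002] z [-0.002 -0.003 -1.   ] F [-0.4 -0.5  0. ] T [ 0.   -0.06 -0.02] w 0.0196 g 40.0 q [-0.11  0.46 -0.72  1.72  0.34  1.1  -0.83]
[0, 0, 1, 0, 0, 0.1, 1, 0, 0, 0, 1.1, 0, 0, 0.1, 1, 0, 0, 0, 1, 0, 0, 0, 1, 0]
end [0.4745 0.3355 0.0145] 96.1 6
```

Request:
arm_command:
  moves: [0,0.1,1,0,0,0.1,1,0,0,0,1,0,0,0,1,0,0,0,1,0,0,0,1,0,0,0,0,0,0,0,0,0]

```text
time: 21.13
ee_pos: [0.4746, 0.3377, 0.0171]
eef_rot: [0.668, 0.744, -0.001, -0.0]
ft_force: [-0.1, -0.4, -0.8]
width: 0.0199
grip_force: 40.0
```

Request:
arm_command:
  moves: [0,0,0,0,0,0,0,0,0,0,0,0]
  fingers: 38

```text
time: 21.38
ee_pos: [0.4754, 0.3381, 0.0184]
eef_rot: [0.668, 0.744, 0.0, 0.0]
ft_force: [0.3, -0.1, -0.1]
width: 0.0303
grip_force: 0.0
```

Request:
arm_command:
  moves: [0,0,-1,0,0,0,-2,0,0,0,-3,0,0,0,-3,0,0,0,-3,0,0,0,-3,0,0,0,0,0]

```text
time: 21.97
ee_pos: [0.4769, 0.3402, 0.175]
eef_rot: [0.668, 0.744, 0.004, 0.001]
ft_force: [0.7, 0.1, 1.0]
width: 0.0329
grip_force: 0.0
```

```bash
python3 -c "
from h import *
st();plan([(.5976,-.0927,.17,155,0)])
print([at('top',330+x/5.9,210+y/5.9,.049) for x,y in((151,82),(118,187),(399,88),(420,195),(685,96),(684,205))])
"
```

```text
t 21.97 p [0.4769 0.3402 0.175 ] x [-0.108  0.994  0.004] z [ 0.008  0.005 -1.   ] F [0.7 0.1 1. ] T [ 0.09 -0.15 -0.03] w 0.0329 g 0.0 q [-0.08  0.37 -0.76  1.61  0.27  1.26 -0.78]
[-3.7, 0.6, 0, -5, -3.7, 0.3, 0.1, -5, -3.8, 0, 0, -4.5, -3.7, -0.4, 0.1, -5, -3.7, -0.6, 0, -5, -3.6, -1, 0, -5, -3.5, -1.3, 0.1, -5, -3.4, -1.6, 0, -4.5, -3.3, -1.8, 0.1, -5, -3, -2.2, 0, -5, -2.9, -2.4, 0.1, -5, -2.7, -2.6, 0, -5]
end [ 0.5975 -0.0928  0.17  ] 155.2 12
[array([ 0.6161, -0.0983,  0.049 ]), array([ 0.5771, -0.087 ,  0.049 ]), array([ 0.6164, -0.1882,  0.049 ]), array([ 0.5773, -0.1959,  0.049 ]), array([ 0.6164, -0.2917,  0.049 ]), array([ 0.5763, -0.291 ,  0.049 ])]
```

Request:
arm_command:
  moves: [-3.7,0.6,0,-5,-3.7,0.3,0.1,-5,-3.8,0,0,-4.5,-3.7,-0.4,0.1,-5,-3.7,-0.6,0,-5,-3.6,-1,0,-5,-3.5,-1.3,0.1,-5,-3.4,-1.6,0,-4.5,-3.3,-1.8,0.1,-5,-3,-2.2,0,-5,-2.9,-2.4,0.1,-5,-2.7,-2.6,0,-5]
  fingers: 45

```text
time: 22.97
ee_pos: [0.5957, -0.0971, 0.1638]
eef_rot: [0.213, 0.977, -0.0, 0.0]
ft_force: [0.8, -0.2, 0.3]
width: 0.0391
grip_force: 0.0
```

Request:
arm_command:
  moves: [0,0,0,0,0,0,0,0]

```text
time: 23.13
ee_pos: [0.5956, -0.0979, 0.1631]
eef_rot: [0.217, 0.976, -0.0, -0.0]
ft_force: [0.1, 1.2, 0.3]
width: 0.0396
grip_force: 0.0
```

```bash
python3 -c "
from h import *
st();plan([(.598,-.092,.16,164,3),(.598,-.092,.031,164,6)])"
```

```text
t 23.13 p [ 0.5956 -0.0979  0.1631] x [-0.906  0.424 -0.   ] z [-0.    -0.001 -1.   ] F [0.1 1.2 0.3] T [ 0.18 -0.18  0.01] w 0.0396 g 0.0 q [ 0.65  0.41 -0.72  1.57  0.28  1.26  1.02]
[0.01, 0.21, 0.1, -3, 0, 0.21, 0.11, -3, -0.02, 0.21, 0.1, -3, 0, 0, 2.2, 0, 0, 0, 2.1, 0, 0, 0, 2.2, 0, 0, 0, 2.1, 0, 0, 0, 2.2, 0, 0, 0, 2.1, 0]
end [ 0.598  -0.0921  0.031 ] 163.9 9
```

Request:
arm_command:
  moves: [0,0.2,0.1,-3,0,0.2,0.1,-3,0,0.2,0.1,-3,0,0,2.2,0,0,0,2.1,0,0,0,2.2,0,0,0,2.1,0,0,0,2.2,0,0,0,1.7,0,0,0,0,0,0,0,0,0]

```text
time: 24.05
ee_pos: [0.5974, -0.0882, 0.0352]
eef_rot: [0.137, 0.991, 0.0, -0.0]
ft_force: [-0.2, 0.1, 1.3]
width: 0.0394
grip_force: 0.0
```

```bash
python3 -c "
from h import *
st();
b=snap('scene','s5.png')[200:300,210:330]
cv2.imwrite('pics/c7.png',cv2.resize(b,(600,500),interpolation=2)[:,:,::-1])"
```

```text
t 24.05 p [ 0.5974 -0.0882  0.0352] x [-0.962  0.272  0.001] z [-0.001  0.    -1.   ] F [-0.2  0.1  1.3] T [ 0.1  -0.12 -0.03] w 0.0394 g 0.0 q [ 0.61  0.56 -0.69  1.68  0.4   1.05  1.09]
```

View pics/c7.png

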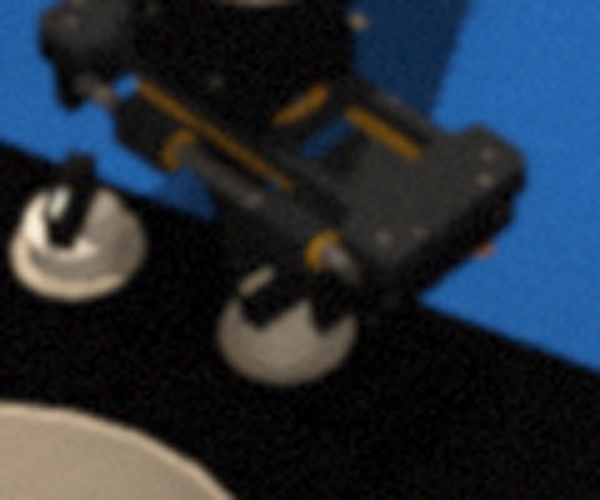

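Request:
arm_command:
  moves: [-0.1,-0.4,0.2,0,0,0,0.2,0,0,0,0,0,0,0,0,0]

```text
time: 24.43
ee_pos: [0.5977, -0.0939, 0.0314]
eef_rot: [0.138, 0.99, -0.0, 0.0]
ft_force: [-0.1, -0.5, -0.6]
width: 0.0392
grip_force: 0.0
```

Request:
arm_command:
  moves: [0,0,0,0,0,0,0,0,0,0,0,0,0,0,0,0,0,0,0,0,0,0,0,0,0,0,0,0,0,0,0,0]
  fingers: 0
  squeeze: 45

```text
time: 25.1
ee_pos: [0.5979, -0.0927, 0.0312]
eef_rot: [0.137, 0.991, 0.0, 0.0]
ft_force: [0.2, 6.5, 3.6]
width: 0.0128
grip_force: 44.4
```

```bash
python3 -c "
from h import *
st()"
```

```text
t 25.1 p [ 0.5979 -0.0927  0.0312] x [-0.962  0.272 -0.   ] z [ 0.  0. -1.] F [0.2 6.5 3.6] T [ 1.35 -0.15  0.04] w 0.0128 g 44.4 q [ 0.61  0.56 -0.69  1.68  0.4   1.04  1.09]
```

Request:
arm_command:
  moves: [0,0.1,0,0,0,0,0,-6,0,0,0,-6,0,0,0,-6,0,0,0,-6,0,0,0,-6]

```text
time: 25.6
ee_pos: [0.5982, -0.0933, 0.0312]
eef_rot: [-0.126, 0.992, -0.001, 0.0]
ft_force: [0.9, 3.5, 2.7]
width: 0.0129
grip_force: 44.3
```

Request:
arm_command:
  moves: [0,0,0,6,0,0,-0.02,6,0,0,-0.02,6,0,0,-0.03,6,0,0,-0.02,6,0,0,-0.03,6,0,0,-0.02,6,0,0,-0.03,6,0,0,-0.02,6,0,0,-0.02,6]

```text
time: 26.43
ee_pos: [0.5977, -0.0924, 0.0325]
eef_rot: [0.392, 0.92, -0.0, -0.0]
ft_force: [1.5, 3.0, -2.9]
width: 0.0125
grip_force: 44.7
```

```bash
python3 -c "
from h import *
st()"
```

```text
t 26.43 p [ 0.5977 -0.0924  0.0325] x [-0.693  0.721  0.   ] z [-0. -0. -1.] F [ 1.5  3.  -2.9] T [ 0.88 -0.65  0.11] w 0.0125 g 44.7 q [ 0.54  0.53 -0.59  1.68  0.33  1.03  0.61]
```

Request:
arm_command:
  moves: [0,0,0,-6,0,0,-0.02,-6,0,0,-0.02,-6,0,0,-0.03,-6,0,0,-0.02,-6,0,0,-0.03,-6,0,0,-0.02,-6,0,0,-0.03,-6,0,0,-0.02,-6,0,0,-0.02,-6]

```text
time: 27.27
ee_pos: [0.5979, -0.0935, 0.0345]
eef_rot: [-0.126, 0.992, -0.0, -0.0]
ft_force: [3.1, 1.9, -4.7]
width: 0.0125
grip_force: 44.6
```

Request:
arm_command:
  moves: [0,0,0,6,0,0,-0.02,6,0,0,-0.02,6,0,0,-0.03,6,0,0,-0.02,6,0,0,-0.03,6,0,0,-0.02,6,0,0,-0.03,6,0,0,-0.02,6,0,0,-0.02,6]

```text
time: 28.1
ee_pos: [0.5976, -0.0923, 0.0364]
eef_rot: [0.391, 0.92, -0.0, -0.0]
ft_force: [2.5, 4.1, -4.8]
width: 0.0127
grip_force: 44.7
```

```bash
python3 -c "
from h import *
st()"
```

```text
t 28.1 p [ 0.5976 -0.0923  0.0364] x [-0.694  0.72   0.001] z [-0.001  0.    -1.   ] F [ 2.5  4.1 -4.8] T [ 0.84 -0.82  0.08] w 0.0127 g 44.7 q [ 0.54  0.53 -0.59  1.68  0.33  1.03  0.61]
```

Request:
arm_command:
  moves: [0,0,0,-6,0,0,-0.02,-6,0,0,-0.02,-6,0,0,-0.03,-6,0,0,-0.02,-6,0,0,-0.03,-6,0,0,-0.02,-6,0,0,-0.03,-6,0,0,-0.02,-6,0,0,-0.02,-6]

```text
time: 28.93
ee_pos: [0.5978, -0.0936, 0.0386]
eef_rot: [-0.125, 0.992, -0.0, -0.0]
ft_force: [4.0, 3.1, -6.3]
width: 0.0127
grip_force: 44.6
```

Request:
arm_command:
  moves: [0,0,0,6,0,0,-0.02,6,0,0,-0.02,6,0,0,-0.03,6,0,0,-0.02,6,0,0,-0.03,6,0,0,-0.02,6,0,0,-0.03,6,0,0,-0.02,6,0,0,-0.02,6]

```text
time: 29.77
ee_pos: [0.5977, -0.0932, 0.0411]
eef_rot: [0.392, 0.92, -0.0, -0.0]
ft_force: [1.0, 3.0, -1.6]
width: 0.0126
grip_force: 44.7
```

Request:
arm_command:
  moves: [0,0,0,-6,0,0,-0.02,-6,0,0,-0.02,-6,0,0,-0.03,-6,0,0,-0.02,-6,0,0,-0.03,-6,0,0,-0.02,-6,0,0,-0.03,-6,0,0,-0.02,-6,0,0,-0.02,-6]

```text
time: 30.6
ee_pos: [0.5974, -0.0943, 0.0431]
eef_rot: [-0.125, 0.992, -0.001, -0.001]
ft_force: [1.1, -0.5, -0.7]
width: 0.0128
grip_force: 44.6
```

Request:
arm_command:
  moves: [0,0,0,6,0,0,-0.02,6,0,0,-0.02,6,0,0,-0.03,6,0,0,-0.02,6,0,0,-0.03,6,0,0,-0.02,6,0,0,-0.03,6,0,0,-0.02,6,0,0,-0.02,6]

```text
time: 31.43
ee_pos: [0.5972, -0.0941, 0.0451]
eef_rot: [0.392, 0.92, -0.001, -0.0]
ft_force: [-0.4, 0.2, -1.4]
width: 0.0126
grip_force: 44.6
```

```bash
python3 -c "
from h import *
st()"
```

```text
t 31.43 p [ 0.5972 -0.0941  0.0451] x [-0.692  0.722 -0.   ] z [-0.001 -0.002 -1.   ] F [-0.4  0.2 -1.4] T [ 0.04 -0.09  0.01] w 0.0126 g 44.6 q [ 0.54  0.52 -0.59  1.68  0.32  1.05  0.62]
```

```bash
python3 -c "
from h import *
plan([(.598,-.094,.16,140,6),(*box(.02,.065,.16),186,18)])"
```

```text
[0, 0, -1.9, -1, 0, 0, -1.9, -1, 0, 0, -1.9, -1, 0, 0, -2, -1, 0, 0, -1.9, -1, -0.1, 0.1, -1.9, -1, 2.1, 2.1, 0, -2.5, 2, 2.2, 0, -2.5, 2, 2.2, 0, -2.5, 1.8, 2.4, 0, -3, 1.7, 2.4, 0, -2.5, 1.6, 2.5, 0, -2.5]
[1.5, 2.6, 0, -2.5, 1.4, 2.6, 0, -2.5, 1.2, 2.7, 0, -2.5, 1.1, 2.8, 0, -2.5, 1.1, 2.8, 0, -2.5, 0.8, 2.8, 0, -3, 0.8, 2.9, 0, -2.5, 0.6, 2.9, 0, -2.5, 0.5, 2.9, 0, -2.5, 0.4, 3, 0, -2.5, 0.2, 3, 0, -2.5, 0.1, 2.9, 0, -2.5]
end [0.5495 0.4388 0.1601] 185.8 24
```

Request:
arm_command:
  moves: [0,0,-0.3,0,0,0,-0.5,0,0,0,-1.5,0,0,0,-2.5,-1,0,0,-2.5,-1,0,0,-2.5,-1,0,0,-1.7,-1,2.1,2.1,0,-2.5,2,2.2,0,-2.5,2,2.2,0,-2.5,1.8,2.4,0,-3,1.7,2.4,0,-2.5]

```text
time: 32.43
ee_pos: [0.5883, 0.0563, 0.161]
eef_rot: [0.246, 0.969, -0.001, 0.0]
ft_force: [0.2, 0.4, -0.4]
width: 0.0127
grip_force: 44.6
```

Request:
arm_command:
  moves: [1.6,2.5,0,-2.5,1.5,2.6,0,-2.5,1.4,2.6,0,-2.5,1.2,2.7,0,-2.5,1.1,2.8,0,-2.5,1.1,2.8,0,-2.5,0.8,2.8,0,-3,0.8,2.9,0,-2.5,0.6,2.9,0,-2.5,0.5,2.9,0,-2.5,0.4,3,0,-2.5,0.2,3,0,-2.5]

```text
time: 33.43
ee_pos: [0.566, 0.4129, 0.1605]
eef_rot: [-0.017, 1.0, -0.001, 0.0]
ft_force: [0.5, 0.1, -0.2]
width: 0.0127
grip_force: 44.6
```

Request:
arm_command:
  moves: [0.1,2.9,0,-2.5,0,0,0,0,0,0,0,0]

```text
time: 33.68
ee_pos: [0.5628, 0.4429, 0.1601]
eef_rot: [-0.039, 0.999, -0.0, -0.001]
ft_force: [0.2, -0.4, -1.4]
width: 0.0126
grip_force: 44.6
```

```bash
python3 -c "
from h import *
st();plan([(*box(.02,.065,.14),186,5),(*box(.02,.065,.03),186,6)])"
```

```text
t 33.68 p [0.5628 0.4429 0.1601] x [-0.997 -0.079  0.001] z [-0.001 -0.    -1.   ] F [ 0.2 -0.4 -1.4] T [ 0.04 -0.16 -0.01] w 0.0126 g 44.6 q [-0.23  0.71 -0.84  1.22  0.51  1.42  0.64]
[0.27, -0.06, 0.4, -0.5, 0.27, -0.05, 0.4, 0, 0.27, -0.05, 0.41, -0.5, 0.27, -0.06, 0.4, 0, 0.27, -0.05, 0.4, -0.5, 0, 0, 1.8, 0, 0, 0, 1.9, 0, 0, 0, 1.8, 0, 0, 0, 1.8, 0, 0, 0, 1.9, 0, 0, 0, 1.8, 0]
end [0.5496 0.439  0.03  ] 186.0 11
```

Request:
arm_command:
  moves: [0.3,0,0.4,-0.5,0.3,-0.1,0.4,0,0.3,0,0.4,-0.5,0.3,-0.1,0.4,0,0.2,-0.1,0.4,-0.5,0,0,1.8,0,0,0,1.9,0,0,0,1.8,0,0,0,1.8,0,0,0,1.9,0,0,0,1.4,0,0,0,0.3,0]

```text
time: 34.68
ee_pos: [0.5493, 0.4355, 0.0283]
eef_rot: [-0.05, 0.999, -0.002, -0.002]
ft_force: [-0.5, 0.2, -0.9]
width: 0.0123
grip_force: 44.6
```

Request:
arm_command:
  moves: [0,0,0,0,0,0,0,0]

```text
time: 34.85
ee_pos: [0.5505, 0.4374, 0.0322]
eef_rot: [-0.05, 0.999, 0.0, 0.0]
ft_force: [0.9, 0.6, -0.9]
width: 0.0126
grip_force: 44.6
```

Request:
arm_command:
  moves: [0,0,0,0,0,0,0,0,0,0,0,0,0,0,0,0]
  fingers: 33

```text
time: 35.18
ee_pos: [0.5505, 0.4373, 0.032]
eef_rot: [-0.049, 0.999, -0.0, 0.0]
ft_force: [-0.5, -0.1, -0.2]
width: 0.0273
grip_force: 0.0
```

Request:
arm_command:
  moves: [0,0,-1,0,0,0,-2,0,0,0,-3,0,0,0,-3,0,0,0,-3,0,0,0,-1,0]

```text
time: 35.68
ee_pos: [0.5511, 0.4387, 0.1675]
eef_rot: [-0.049, 0.999, 0.002, 0.002]
ft_force: [0.1, 1.3, -0.1]
width: 0.0287
grip_force: 0.0
```

```bash
python3 -c "
from h import *
st();plan([(.598,-.193,.16,191,19)])"
```

```text
t 35.68 p [0.5511 0.4387 0.1675] x [-0.995 -0.099 -0.005] z [ 0.004  0.004 -1.   ] F [ 0.1  1.3 -0.1] T [ 0.16 -0.15  0.05] w 0.0287 g 0.0 q [-0.21  0.68 -0.86  1.26  0.5   1.41  0.65]
[0.1, -3.3, 0, -0.5, 0.1, -3.4, 0.1, 0, 0.1, -3.3, 0, -0.5, 0.1, -3.3, 0.1, 0, 0.2, -3.4, 0, -0.5, 0.2, -3.3, 0, 0, 0.1, -3.3, 0.1, -0.5, 0.2, -3.3, 0, 0, 0.2, -3.4, 0.1, -0.5, 0.3, -3.3, 0, -0.5, 0.2, -3.3, 0, 0, 0.3, -3.3, 0.1, -0.5]
[0.3, -3.4, 0, 0, 0.2, -3.3, 0.1, -0.5, 0.4, -3.3, 0, 0, 0.3, -3.3, 0, -0.5, 0.3, -3.3, 0.1, -0.5, 0.4, -3.4, 0, 0, 0.4, -3.3, 0.1, -0.5]
end [ 0.5977 -0.1933  0.1595] 191.2 19
```

Request:
arm_command:
  moves: [0.1,-3.3,0,-0.5,0.1,-3.4,0.1,0,0.1,-3.3,0,-0.5,0.1,-3.3,0.1,0,0.2,-3.4,0,-0.5,0.2,-3.3,0,0,0.1,-3.3,0.1,-0.5,0.2,-3.3,0,0,0.2,-3.4,0.1,-0.5,0.3,-3.3,0,-0.5,0.2,-3.3,0,0,0.3,-3.3,0.1,-0.5]
  fingers: 45

```text
time: 36.68
ee_pos: [0.5796, 0.037, 0.1573]
eef_rot: [-0.08, 0.997, -0.0, 0.0]
ft_force: [0.8, -0.2, 0.0]
width: 0.0391
grip_force: 0.0
```

Request:
arm_command:
  moves: [0.3,-3.4,0,0,0.2,-3.3,0.1,-0.5,0.4,-3.3,0,0,0.3,-3.3,0,-0.5,0.3,-3.3,0.1,-0.5,0.4,-3.4,0,0,0.4,-3.3,0.1,-0.5,0,0,0,0,0,0,0,0,0,0,0,0]

```text
time: 37.52
ee_pos: [0.5969, -0.194, 0.1539]
eef_rot: [-0.098, 0.995, 0.0, -0.0]
ft_force: [-1.1, 1.7, -0.3]
width: 0.0393
grip_force: 0.0
```

```bash
python3 -c "
from h import *
st();plan([(.598,-.193,.14,191,4),(.598,-.193,.033,191,6)])
a=snap('top','t6.png')[150:330,60:360]; b=snap('scene','s6.png')[170:400,360:620]
cv2.imwrite('pics/c8.png',np.hstack([cv2.resize(a,(460,276),interpolation=2),cv2.resize(b,(312,276),interpolation=2)])[:,:,::-1])"
```

```text
t 37.52 p [ 0.5969 -0.194   0.1539] x [-0.981 -0.194  0.   ] z [-0.  0. -1.] F [-1.1  1.7 -0.3] T [ 0.2  -0.14 -0.01] w 0.0393 g 0.0 q [ 0.84  0.51 -0.81  1.51  0.37  1.29  1.76]
[-0.03, 0.02, 0.35, 0, -0.03, 0.02, 0.35, 0, -0.03, 0.02, 0.35, 0, -0.04, 0.02, 0.34, 0, 0, 0, 1.8, 0, 0, 0, 1.8, 0, 0, 0, 1.8, 0, 0, 0, 1.7, 0, 0, 0, 1.8, 0, 0, 0, 1.8, 0]
end [ 0.598 -0.193  0.033] 191.2 10
```

View pics/c8.png

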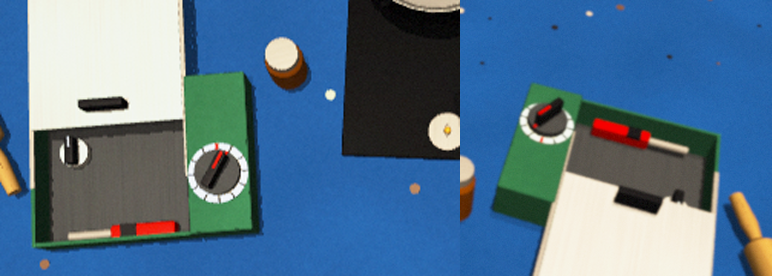

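Knob 3 and the lighter are inside the box, and the empty shaft 3 is at (447,131). Next is knob 2.

Request:
arm_command:
  moves: [-0.1,0.1,1.5,0,0,0,1.8,0,0,0,1.8,0,0,0,1.8,0,0,0,1.8,0,0,0,1.8,0,0,0,1.2,0,0,0,0,0,0,0,0,0,0,0,0,0]

```text
time: 38.45
ee_pos: [0.5984, -0.1935, 0.0379]
eef_rot: [-0.098, 0.995, -0.0, 0.001]
ft_force: [-0.1, 0.5, 0.9]
width: 0.0389
grip_force: 0.0
```

```bash
python3 -c "
from h import *
st();plan([(.598,-.193,.0313,191,3)])"
```

```text
t 38.45 p [ 0.5984 -0.1935  0.0379] x [-0.981 -0.194 -0.001] z [ 0.001 -0.001 -1.   ] F [-0.1  0.5  0.9] T [ 0.15 -0.16 -0.04] w 0.0389 g 0.0 q [ 0.8   0.62 -0.75  1.61  0.46  1.1   1.69]
[0.01, 0.02, 0.22, 0, 0.01, 0.02, 0.22, 0, 0.01, 0.01, 0.22, 0]
end [ 0.598  -0.193   0.0313] 191.2 3
```

Request:
arm_command:
  moves: [0,0,0.3,0,0,0,0.3,0,0,0,0,0]

```text
time: 38.7
ee_pos: [0.5975, -0.194, 0.0305]
eef_rot: [-0.097, 0.995, -0.0, -0.0]
ft_force: [-0.8, -1.0, 0.3]
width: 0.0397
grip_force: 0.0
```

Request:
arm_command:
  moves: [0,0,0,0,0,0,0,0,0,0,0,0,0,0,0,0,0,0,0,0,0,0,0,0,0,0,0,0,0,0,0,0]
  fingers: 0

```text
time: 39.37
ee_pos: [0.5977, -0.1932, 0.0307]
eef_rot: [-0.098, 0.995, 0.0, -0.0]
ft_force: [-0.1, 2.6, 0.2]
width: 0.0129
grip_force: 44.4
```

Request:
arm_command:
  moves: [0,0,0,-6,0,0,0,-6,0,0,0,-6,0,0,0,-6,0,0,0,-6]

```text
time: 39.78
ee_pos: [0.5978, -0.1937, 0.0307]
eef_rot: [-0.354, 0.935, -0.0, 0.0]
ft_force: [0.3, 0.2, -0.4]
width: 0.0129
grip_force: 44.6
```

```bash
python3 -c "
from h import *
st()"
```

```text
t 39.78 p [ 0.5978 -0.1937  0.0307] x [-0.749 -0.662  0.   ] z [ 0. -0. -1.] F [ 0.3  0.2 -0.4] T [ 0.49 -0.16 -0.09] w 0.0129 g 44.6 q [ 0.86  0.67 -0.85  1.61  0.55  1.11  2.17]
```

Gripped, no side load. Now the twist-and-lift sweeps.

Request:
arm_command:
  moves: [0,0,0,6,0,0,-0.02,6,0,0,-0.02,6,0,0,-0.02,6,0,0,-0.02,6,0,0,-0.02,6,0,0,-0.02,6,0,0,-0.02,6,0,0,-0.02,6,0,0,-0.02,6]

```text
time: 40.62
ee_pos: [0.5971, -0.1928, 0.0318]
eef_rot: [0.166, 0.986, 0.0, -0.001]
ft_force: [-0.4, 5.6, -2.2]
width: 0.0126
grip_force: 44.6
```

Request:
arm_command:
  moves: [0,0,0,-6,0,0,-0.02,-6,0,0,-0.02,-6,0,0,-0.02,-6,0,0,-0.02,-6,0,0,-0.02,-6,0,0,-0.02,-6,0,0,-0.02,-6,0,0,-0.02,-6,0,0,-0.02,-6]

```text
time: 41.45
ee_pos: [0.5977, -0.1939, 0.0338]
eef_rot: [-0.354, 0.935, -0.0, -0.0]
ft_force: [3.1, 0.7, -2.9]
width: 0.013
grip_force: 44.6
```

Request:
arm_command:
  moves: [0,0,0,6,0,0,-0.02,6,0,0,-0.02,6,0,0,-0.02,6,0,0,-0.02,6,0,0,-0.02,6,0,0,-0.02,6,0,0,-0.02,6,0,0,-0.02,6,0,0,-0.02,6]

```text
time: 42.28
ee_pos: [0.597, -0.1929, 0.0352]
eef_rot: [0.166, 0.986, 0.0, -0.001]
ft_force: [0.5, 3.6, -3.3]
width: 0.0125
grip_force: 44.6
```

Request:
arm_command:
  moves: [0,0,0,-6,0,0,-0.02,-6,0,0,-0.02,-6,0,0,-0.02,-6,0,0,-0.02,-6,0,0,-0.02,-6,0,0,-0.02,-6,0,0,-0.02,-6,0,0,-0.02,-6,0,0,-0.02,-6]

```text
time: 43.12
ee_pos: [0.5977, -0.1938, 0.0373]
eef_rot: [-0.354, 0.935, -0.0, -0.0]
ft_force: [3.1, 0.6, -4.7]
width: 0.0129
grip_force: 44.6
```

```bash
python3 -c "
from h import *
st()"
```

```text
t 43.12 p [ 0.5977 -0.1938  0.0373] x [-0.749 -0.662  0.   ] z [ 0. -0. -1.] F [ 3.1  0.6 -4.7] T [ 0.27 -0.81 -0.1 ] w 0.0129 g 44.6 q [ 0.87  0.66 -0.85  1.61  0.54  1.12  2.18]
```

Request:
arm_command:
  moves: [0,0,0,6,0,0,-0.01,6,0,0,-0.02,6,0,0,-0.01,6,0,0,-0.02,6,0,0,-0.01,6,0,0,-0.02,6,0,0,-0.01,6,0,0,-0.02,6,0,0,-0.01,6]

```text
time: 43.95
ee_pos: [0.5971, -0.1931, 0.0384]
eef_rot: [0.166, 0.986, 0.0, -0.001]
ft_force: [-0.2, 4.7, -3.9]
width: 0.0128
grip_force: 44.6
```

Request:
arm_command:
  moves: [0,0,0,-6,0,0,-0.01,-6,0,0,-0.02,-6,0,0,-0.01,-6,0,0,-0.02,-6,0,0,-0.01,-6,0,0,-0.02,-6,0,0,-0.01,-6,0,0,-0.02,-6,0,0,-0.01,-6]

```text
time: 44.78
ee_pos: [0.5979, -0.1946, 0.0405]
eef_rot: [-0.354, 0.935, -0.001, 0.0]
ft_force: [1.4, -0.6, -0.5]
width: 0.0126
grip_force: 44.6
```

Request:
arm_command:
  moves: [0,0,0,6,0,0,-0.02,6,0,0,-0.02,6,0,0,-0.02,6,0,0,-0.02,6,0,0,-0.02,6,0,0,-0.02,6,0,0,-0.02,6,0,0,-0.02,6,0,0,-0.02,6]

```text
time: 45.62
ee_pos: [0.5975, -0.1945, 0.0422]
eef_rot: [0.166, 0.986, -0.001, -0.0]
ft_force: [-0.4, -0.9, 0.7]
width: 0.012
grip_force: 44.6
```

Request:
arm_command:
  moves: [0,0,0,-6,0,0,-0.02,-6,0,0,-0.02,-6,0,0,-0.02,-6,0,0,-0.02,-6,0,0,-0.02,-6,0,0,-0.02,-6,0,0,-0.02,-6,0,0,-0.02,-6,0,0,-0.02,-6]

```text
time: 46.45
ee_pos: [0.5975, -0.1946, 0.0439]
eef_rot: [-0.354, 0.935, -0.001, -0.0]
ft_force: [-0.5, -0.3, -1.4]
width: 0.0126
grip_force: 44.6
```

```bash
python3 -c "
from h import *
st()"
```

```text
t 46.45 p [ 0.5975 -0.1946  0.0439] x [-0.75  -0.662  0.001] z [-0.    -0.001 -1.   ] F [-0.5 -0.3 -1.4] T [ 0.18 -0.08  0.04] w 0.0126 g 44.6 q [ 0.87  0.65 -0.85  1.6   0.53  1.13  2.18]
```

```bash
python3 -c "
from h import *
plan([(.5975,-.1946,.16,221,6),(*box(.02,.008,.16),186,18)])"
```

```text
[0, 0, -1.9, 0, 0, 0, -2, 0, 0, 0, -1.9, 0, 0, 0, -1.9, 0.5, 0, 0, -2, 0, 0, 0, -1.9, 0, -1.9, 2.6, 0, 2, -1.9, 2.6, 0, 2, -1.7, 2.7, 0, 2, -1.6, 2.8, 0, 2, -1.6, 2.8, 0, 1.5, -1.5, 2.8, 0, 2]
[-1.3, 3, 0, 2, -1.3, 2.9, 0, 2, -1.2, 3, 0, 2, -1, 3, 0, 2, -1, 3.1, 0, 2, -0.8, 3.1, 0, 2, -0.8, 3.1, 0, 1.5, -0.6, 3.2, 0, 2, -0.6, 3.1, 0, 2, -0.4, 3.2, 0, 2, -0.3, 3.2, 0, 2, -0.2, 3.2, 0, 2]
end [0.5552 0.382  0.1599] 185.9 24
```

Request:
arm_command:
  moves: [0,0,-0.3,0,0,0,-0.6,0,0,0,-1.9,0,0,0,-2,0,0,0,-2.2,0.5,0,0,-2.2,0,0,0,-2.4,0,-1.9,2.6,0,2,-1.9,2.6,0,2,-1.7,2.7,0,2,-1.6,2.8,0,2,-1.6,2.8,0,1.5]

```text
time: 47.45
ee_pos: [0.5865, -0.0321, 0.1607]
eef_rot: [-0.266, 0.964, -0.001, 0.0]
ft_force: [0.4, 0.7, -1.2]
width: 0.0123
grip_force: 44.6
```

Request:
arm_command:
  moves: [-1.5,2.8,0,2,-1.3,3,0,2,-1.3,2.9,0,2,-1.2,3,0,2,-1,3,0,2,-1,3.1,0,2,-0.8,3.1,0,2,-0.8,3.1,0,1.5,-0.6,3.2,0,2,-0.6,3.1,0,2,-0.4,3.2,0,2,-0.3,3.2,0,2]

```text
time: 48.45
ee_pos: [0.5602, 0.3524, 0.1604]
eef_rot: [-0.064, 0.998, -0.0, 0.0]
ft_force: [1.1, 1.1, -0.7]
width: 0.0124
grip_force: 44.6
```

Request:
arm_command:
  moves: [-0.2,3.2,0,2,0,0,0,0,0,0,0,0]

```text
time: 48.7
ee_pos: [0.5566, 0.3857, 0.1602]
eef_rot: [-0.05, 0.999, 0.0, -0.0]
ft_force: [0.9, 0.1, -0.8]
width: 0.0127
grip_force: 44.6
```

```bash
python3 -c "
from h import *
st();plan([(*box(.02,.008,.14),186,5),(*box(.02,.008,.03),186,6)])"
```

```text
t 48.7 p [0.5566 0.3857 0.1602] x [-0.995 -0.1    0.   ] z [-0.     0.001 -1.   ] F [ 0.9  0.1 -0.8] T [ 0.08 -0.13 -0.  ] w 0.0127 g 44.6 q [-0.1   0.63 -0.87  1.35  0.48  1.37  0.71]
[0.03, -0.06, 0.4, 0, 0.02, -0.07, 0.41, 0, 0.03, -0.06, 0.4, 0, 0.03, -0.07, 0.41, 0, 0.02, -0.06, 0.4, -0.5, 0, 0, 1.8, 0, 0, 0, 1.9, 0, 0, 0, 1.8, 0, 0, 0, 1.8, 0, 0, 0, 1.9, 0, 0, 0, 1.8, 0]
end [0.5556 0.3824 0.03  ] 186.2 11
```

Request:
arm_command:
  moves: [0.1,-0.1,1,0,0,-0.1,1.5,0,0,-0.1,1.8,0,0,0,1.8,0,0,0,1.8,0,0,0,1.8,0,0,0,1.8,0,0,0,1.2,0,0,0,0.3,0,0,0,0,0,0,0,0,0]

```text
time: 49.62
ee_pos: [0.5579, 0.3796, 0.0305]
eef_rot: [-0.049, 0.999, -0.0, 0.0]
ft_force: [-0.3, 0.3, -0.3]
width: 0.0125
grip_force: 44.6
```

Request:
arm_command:
  moves: [0,0,0,0,0,0,0,0,0,0,0,0,0,0,0,0]
  fingers: 33

```text
time: 49.95
ee_pos: [0.5576, 0.38, 0.0304]
eef_rot: [-0.049, 0.999, -0.0, 0.0]
ft_force: [-0.4, 0.2, -0.5]
width: 0.027
grip_force: 0.0
```

Request:
arm_command:
  moves: [0,0,-1,0,0,0,-2,0,0,0,-3,0,0,0,-3,0,0,0,-3,0,0,0,-1,0]

```text
time: 50.45
ee_pos: [0.5583, 0.3815, 0.1657]
eef_rot: [-0.05, 0.999, 0.002, 0.002]
ft_force: [-0.5, 0.2, 1.1]
width: 0.0287
grip_force: 0.0
```

```bash
python3 -c "
from h import *
st();plan([(.598,-.293,.155,179,19)])"
```

```text
t 50.45 p [0.5583 0.3815 0.1657] x [-0.995 -0.099 -0.005] z [ 0.005  0.003 -1.   ] F [-0.5  0.2  1.1] T [ 0.18 -0.21 -0.02] w 0.0287 g 0.0 q [-0.09  0.62 -0.87  1.35  0.47  1.37  0.71]
[0.1, -3.6, 0.1, 0.5, 0.2, -3.5, 0, 0, 0.1, -3.6, 0.1, 0.5, 0.1, -3.5, 0, 0.5, 0, -3.6, 0.1, 0.5, 0, -3.5, 0, 0, 0, -3.6, 0.1, 0.5, 0, -3.5, 0.1, 0.5, 0, -3.6, 0, 0, -0.1, -3.6, 0.1, 0.5, 0, -3.5, 0, 0.5, -0.1, -3.6, 0.1, 0]
[-0.1, -3.5, 0, 0.5, -0.2, -3.6, 0.1, 0.5, -0.1, -3.5, 0, 0.5, -0.2, -3.6, 0.1, 0, -0.2, -3.5, 0.1, 0.5, -0.3, -3.6, 0, 0.5, -0.2, -3.5, 0.1, 0]
end [ 0.5977 -0.2928  0.1547] 179.2 19
```

Request:
arm_command:
  moves: [0.1,-3.6,0.1,0.5,0.2,-3.5,0,0,0.1,-3.6,0.1,0.5,0.1,-3.5,0,0.5,0,-3.6,0.1,0.5,0,-3.5,0,0,0,-3.6,0.1,0.5,0,-3.5,0.1,0.5,0,-3.6,0,0,-0.1,-3.6,0.1,0.5,0,-3.5,0,0.5,-0.1,-3.6,0.1,0]
  fingers: 45

```text
time: 51.45
ee_pos: [0.5819, -0.048, 0.1537]
eef_rot: [-0.015, 1.0, -0.0, 0.0]
ft_force: [-0.3, 1.0, 1.2]
width: 0.0393
grip_force: 0.0
```

Request:
arm_command:
  moves: [-0.1,-3.5,0,0.5,-0.2,-3.6,0.1,0.5,-0.1,-3.5,0,0.5,-0.2,-3.6,0.1,0,-0.2,-3.5,0.1,0.5,-0.3,-3.6,0,0.5,-0.2,-3.5,0.1,0,0,0,0,0,0,0,0,0,0,0,0,0]

```text
time: 52.28
ee_pos: [0.5968, -0.2936, 0.1493]
eef_rot: [0.007, 1.0, 0.0, -0.0]
ft_force: [-1.2, 0.4, 0.5]
width: 0.039
grip_force: 0.0
```

```bash
python3 -c "
from h import *
st();plan([(.598,-.293,.135,179,4),(.598,-.293,.033,179,6)])
snap('top','t7.png')"
```

```text
t 52.28 p [ 0.5968 -0.2936  0.1493] x [-1.     0.014  0.   ] z [-0.  0. -1.] F [-1.2  0.4  0.5] T [ 0.18 -0.06 -0.05] w 0.039 g 0.0 q [ 0.89  0.56 -0.71  1.41  0.37  1.31  1.71]
[-0.03, 0.02, 0.36, 0, -0.03, 0.01, 0.35, 0, -0.03, 0.02, 0.36, 0, -0.03, 0.01, 0.36, 0, 0, 0, 1.7, 0, 0, 0, 1.7, 0, 0, 0, 1.7, 0, 0, 0, 1.7, 0, 0, 0, 1.7, 0, 0, 0, 1.7, 0]
end [ 0.598 -0.293  0.033] 179.2 10
```

Request:
arm_command:
  moves: [-0.1,0.1,1.4,0,0,0,1.8,0,0,0,1.8,0,0,0,1.8,0,0,0,1.8,0,0,0,1.8,0,0,0,1,0,0,0,0,0,0,0,0,0,0,0,0,0]

```text
time: 53.17
ee_pos: [0.5984, -0.2932, 0.0362]
eef_rot: [0.007, 1.0, -0.0, 0.001]
ft_force: [0.4, 0.2, 0.3]
width: 0.039
grip_force: 0.0
```

```bash
python3 -c "
from h import *
st();plan([(.598,-.293,.0313,179,3)])"
```

```text
t 53.17 p [ 0.5984 -0.2932  0.0362] x [-1.     0.014 -0.001] z [ 0.001 -0.001 -1.   ] F [0.4 0.2 0.3] T [ 0.08 -0.17 -0.01] w 0.039 g 0.0 q [ 0.86  0.67 -0.67  1.5   0.44  1.12  1.66]
[0.01, 0.01, 0.16, 0, 0.02, 0.01, 0.17, 0, 0.01, 0, 0.16, 0]
end [ 0.598  -0.293   0.0313] 179.2 3
```

Request:
arm_command:
  moves: [0,0,0.3,0,0,0,0.2,0,0,0,0,0]

```text
time: 53.42
ee_pos: [0.5976, -0.2936, 0.0301]
eef_rot: [0.007, 1.0, -0.0, -0.0]
ft_force: [0.8, 0.2, 0.7]
width: 0.0393
grip_force: 0.0
```

Request:
arm_command:
  moves: [0,0,0,0,0,0,0,0,0,0,0,0,0,0,0,0,0,0,0,0,0,0,0,0,0,0,0,0,0,0,0,0]
  fingers: 0

```text
time: 54.08
ee_pos: [0.5978, -0.2929, 0.0302]
eef_rot: [0.007, 1.0, 0.0, -0.0]
ft_force: [-0.3, 3.6, 2.2]
width: 0.0126
grip_force: 44.5
```

Request:
arm_command:
  moves: [0,0,0,-6,0,0,0,-6,0,0,0,-6,0,0,0,-6,0,0,0,-6]

```text
time: 54.5
ee_pos: [0.5978, -0.2926, 0.0301]
eef_rot: [-0.255, 0.967, 0.0, -0.0]
ft_force: [-0.2, 4.1, 0.6]
width: 0.0125
grip_force: 44.6
```

```bash
python3 -c "
from h import *
st()"
```

```text
t 54.5 p [ 0.5978 -0.2926  0.0301] x [-0.87  -0.492 -0.   ] z [-0.  0. -1.] F [-0.2  4.1  0.6] T [ 1.06 -0.09 -0.17] w 0.0125 g 44.6 q [ 0.92  0.71 -0.77  1.5   0.52  1.14  2.14]
```

Request:
arm_command:
  moves: [0,0,0,6,0,0,-0.02,6,0,0,-0.02,6,0,0,-0.02,6,0,0,-0.02,6,0,0,-0.02,6,0,0,-0.02,6,0,0,-0.02,6,0,0,-0.02,6,0,0,-0.02,6]

```text
time: 55.33
ee_pos: [0.5973, -0.2926, 0.0312]
eef_rot: [0.268, 0.963, 0.0, -0.001]
ft_force: [0.2, 3.7, -2.1]
width: 0.0122
grip_force: 44.5
```

Request:
arm_command:
  moves: [0,0,0,-6,0,0,-0.02,-6,0,0,-0.02,-6,0,0,-0.02,-6,0,0,-0.02,-6,0,0,-0.02,-6,0,0,-0.02,-6,0,0,-0.02,-6,0,0,-0.02,-6,0,0,-0.02,-6]

```text
time: 56.17
ee_pos: [0.5977, -0.2927, 0.0331]
eef_rot: [-0.255, 0.967, 0.0, -0.0]
ft_force: [2.4, 2.8, -3.5]
width: 0.0127
grip_force: 44.5
```

Request:
arm_command:
  moves: [0,0,0,6,0,0,-0.02,6,0,0,-0.02,6,0,0,-0.02,6,0,0,-0.02,6,0,0,-0.02,6,0,0,-0.02,6,0,0,-0.02,6,0,0,-0.02,6,0,0,-0.02,6]

```text
time: 57.0
ee_pos: [0.5973, -0.2926, 0.0345]
eef_rot: [0.268, 0.963, 0.0, -0.001]
ft_force: [0.7, 3.4, -4.4]
width: 0.0131
grip_force: 44.4
```

Request:
arm_command:
  moves: [0,0,0,-6,0,0,-0.01,-6,0,0,-0.02,-6,0,0,-0.01,-6,0,0,-0.02,-6,0,0,-0.01,-6,0,0,-0.02,-6,0,0,-0.01,-6,0,0,-0.02,-6,0,0,-0.01,-6]

```text
time: 57.83
ee_pos: [0.5977, -0.2927, 0.0361]
eef_rot: [-0.255, 0.967, 0.0, -0.0]
ft_force: [2.6, 3.0, -3.7]
width: 0.0128
grip_force: 44.7
```

```bash
python3 -c "
from h import *
st()"
```

```text
t 57.83 p [ 0.5977 -0.2927  0.0361] x [-0.87  -0.492 -0.   ] z [-0.     0.001 -1.   ] F [ 2.6  3.  -3.7] T [ 0.83 -0.62 -0.13] w 0.0128 g 44.7 q [ 0.93  0.71 -0.77  1.5   0.52  1.15  2.15]
```

Request:
arm_command:
  moves: [0,0,0,6,0,0,-0.01,6,0,0,-0.02,6,0,0,-0.01,6,0,0,-0.02,6,0,0,-0.01,6,0,0,-0.02,6,0,0,-0.01,6,0,0,-0.02,6,0,0,-0.01,6]

```text
time: 58.67
ee_pos: [0.5972, -0.2926, 0.0372]
eef_rot: [0.268, 0.963, 0.0, -0.001]
ft_force: [-0.2, 2.6, -4.3]
width: 0.0126
grip_force: 44.6
```

Request:
arm_command:
  moves: [0,0,0,-6,0,0,-0.01,-6,0,0,-0.02,-6,0,0,-0.01,-6,0,0,-0.02,-6,0,0,-0.01,-6,0,0,-0.02,-6,0,0,-0.01,-6,0,0,-0.02,-6,0,0,-0.01,-6]

```text
time: 59.5
ee_pos: [0.5982, -0.2942, 0.0395]
eef_rot: [-0.254, 0.967, -0.001, 0.0]
ft_force: [2.9, -0.2, -1.2]
width: 0.0126
grip_force: 44.6
```

Request:
arm_command:
  moves: [0,0,0,6,0,0,-0.02,6,0,0,-0.02,6,0,0,-0.02,6,0,0,-0.02,6,0,0,-0.02,6,0,0,-0.02,6,0,0,-0.02,6,0,0,-0.02,6,0,0,-0.02,6]

```text
time: 60.33
ee_pos: [0.5975, -0.2942, 0.041]
eef_rot: [0.268, 0.963, -0.001, -0.0]
ft_force: [-0.2, -0.3, -0.5]
width: 0.0123
grip_force: 44.6
```

Request:
arm_command:
  moves: [0,0,0,-6,0,0,-0.02,-6,0,0,-0.02,-6,0,0,-0.02,-6,0,0,-0.02,-6,0,0,-0.02,-6,0,0,-0.02,-6,0,0,-0.02,-6,0,0,-0.02,-6,0,0,-0.02,-6]

```text
time: 61.17
ee_pos: [0.5974, -0.2943, 0.0428]
eef_rot: [-0.254, 0.967, -0.001, -0.0]
ft_force: [0.3, 0.4, -0.4]
width: 0.0129
grip_force: 44.6
```

Request:
arm_command:
  moves: [0,0,0,6,0,0,-0.02,6,0,0,-0.02,6,0,0,-0.02,6,0,0,-0.02,6,0,0,-0.02,6,0,0,-0.02,6,0,0,-0.02,6,0,0,-0.02,6,0,0,-0.02,6]

```text
time: 62.0
ee_pos: [0.5974, -0.2941, 0.0446]
eef_rot: [0.268, 0.963, -0.001, -0.0]
ft_force: [1.2, 0.1, -0.6]
width: 0.0127
grip_force: 44.6
```

```bash
python3 -c "
from h import *
s=st();p=s['ee_pos']
plan([(p[0],p[1],.16,150,6),(*box(.02,-.047,.16),186,18)])"
```

```text
t 62.0 p [ 0.5974 -0.2941  0.0446] x [-0.856  0.517 -0.   ] z [-0.    -0.001 -1.   ] F [ 1.2  0.1 -0.6] T [ 0.09 -0.08  0.07] w 0.0127 g 44.6 q [ 0.8   0.63 -0.57  1.5   0.37  1.12  1.18]
[0, 0, -1.9, 0, 0, 0, -1.9, -0.5, 0, 0, -2, 0, 0, 0, -1.9, -0.5, 0, 0, -1.9, 0, 0, 0, -1.9, 0, 1.9, 2.9, 0, -2, 1.8, 2.9, 0, -2, 1.7, 3.1, 0, -2, 1.6, 3, 0, -2, 1.5, 3.1, 0, -2, 1.4, 3.2, 0, -2]
[1.2, 3.2, 0, -2, 1.2, 3.3, 0, -2, 1, 3.3, 0, -2, 1, 3.3, 0, -2, 0.8, 3.4, 0, -2, 0.7, 3.4, 0, -2, 0.5, 3.4, 0, -2, 0.5, 3.4, 0, -2, 0.3, 3.5, 0, -2, 0.2, 3.4, 0, -2, 0.1, 3.5, 0, -2, 0, 3.5, 0, -2]
end [0.5609 0.3281 0.1596] 185.9 24
```

Request:
arm_command:
  moves: [0,0,-0.3,0,0,0,-0.6,0,0,0,-1.9,0,0,0,-2,-0.5,0,0,-2.2,0,0,0,-2.2,-0.5,0,0,-2.3,0,1.9,2.9,0,-2,1.8,2.9,0,-2,1.7,3.1,0,-2,1.6,3,0,-2,1.5,3.1,0,-2]

```text
time: 63.0
ee_pos: [0.5863, -0.12, 0.1604]
eef_rot: [0.169, 0.986, -0.001, 0.0]
ft_force: [-0.1, 0.5, -1.0]
width: 0.0129
grip_force: 44.6
```

Request:
arm_command:
  moves: [1.4,3.2,0,-2,1.2,3.2,0,-2,1.2,3.3,0,-2,1,3.3,0,-2,1,3.3,0,-2,0.8,3.4,0,-2,0.7,3.4,0,-2,0.5,3.4,0,-2,0.5,3.4,0,-2,0.3,3.5,0,-2,0.2,3.4,0,-2,0.1,3.5,0,-2]

```text
time: 64.0
ee_pos: [0.5605, 0.2947, 0.1601]
eef_rot: [-0.039, 0.999, -0.0, 0.0]
ft_force: [0.6, -0.1, -0.1]
width: 0.0127
grip_force: 44.6
```

Request:
arm_command:
  moves: [0,3.5,0,-2,0,0,0,0,0,0,0,0]

```text
time: 64.25
ee_pos: [0.5566, 0.3312, 0.1599]
eef_rot: [-0.058, 0.998, 0.0, -0.0]
ft_force: [0.7, -0.8, -0.8]
width: 0.0128
grip_force: 44.6
```

```bash
python3 -c "
from h import *
st();plan([(*box(.02,-.047,.14),186,5),(*box(.02,-.047,.03),186,6)])"
```

```text
t 64.25 p [0.5566 0.3312 0.1599] x [-0.993 -0.115  0.   ] z [-0.     0.001 -1.   ] F [ 0.7 -0.8 -0.8] T [ 0.11 -0.11 -0.02] w 0.0128 g 44.6 q [ 0.02  0.58 -0.89  1.44  0.45  1.34  0.79]
[-0.09, -0.08, 0.4, 0, -0.08, -0.08, 0.4, 0, -0.09, -0.09, 0.39, 0.5, -0.08, -0.08, 0.4, 0, -0.09, -0.08, 0.4, 0, 0, 0, 1.8, 0, 0, 0, 1.9, 0, 0, 0, 1.8, 0, 0, 0, 1.8, 0, 0, 0, 1.9, 0, 0, 0, 1.8, 0]
end [0.5613 0.3277 0.03  ] 186.1 11
```

Request:
arm_command:
  moves: [-0.2,-0.3,1,0,-0.2,-0.3,1.4,0.5,-0.1,-0.1,1.8,0,0,0,1.8,0,0,0,1.8,0,0,0,1.8,0,0,0,1.8,0,0,0,1.2,0,0,0,0.3,0,0,0,0,0,0,0,0,0]

```text
time: 65.17
ee_pos: [0.5639, 0.3217, 0.031]
eef_rot: [-0.049, 0.999, -0.0, 0.0]
ft_force: [0.3, -0.0, -1.2]
width: 0.013
grip_force: 44.6
```

Request:
arm_command:
  moves: [0,0,0,0,0,0,0,0,0,0,0,0,0,0,0,0]
  fingers: 28

```text
time: 65.5
ee_pos: [0.5637, 0.3223, 0.0311]
eef_rot: [-0.049, 0.999, -0.0, 0.0]
ft_force: [0.1, -0.7, -0.9]
width: 0.0237
grip_force: 0.0
```

Request:
arm_command:
  moves: [0,0,-1,0,0,0,-2,0,0,0,-3,0,0,0,-3,0,0,0,-3,0,0,0,-1,0,0,0,0,0]

```text
time: 66.08
ee_pos: [0.5645, 0.3234, 0.1647]
eef_rot: [-0.05, 0.999, 0.001, 0.002]
ft_force: [0.7, 0.4, -1.4]
width: 0.0243
grip_force: 0.0
```

```bash
python3 -c "
from h import *
st()
b=snap('scene','s8.png')
cv2.imwrite('pics/c9.png',b[:,:,::-1])
# fin open pos
plan([(.6095,.380,.165,96,0)])"
```

```text
t 66.08 p [0.5645 0.3234 0.1647] x [-0.995 -0.099 -0.005] z [ 0.005  0.002 -1.   ] F [ 0.7  0.4 -1.4] T [ 0.12 -0.13  0.02] w 0.0243 g 0.0 q [ 0.03  0.57 -0.89  1.43  0.45  1.34  0.79]
[-0.39, 0.4, -0.02, 7, -0.34, 0.45, -0.02, 7, -0.28, 0.49, -0.02, 6.5, -0.23, 0.52, -0.03, 7, -0.16, 0.54, -0.02, 7, -0.1, 0.55, -0.02, 7, -0.02, 0.56, -0.02, 7, 0.04, 0.57, -0.02, 6.5, 0.11, 0.55, -0.02, 7, 0.17, 0.54, -0.02, 7, 0.24, 0.51, -0.02, 7, 0.29, 0.48, -0.03, 7]
[0.36, 0.43, -0.02, 6.5]
end [0.6094 0.38   0.165 ] 96.2 13
```

View pics/c9.png

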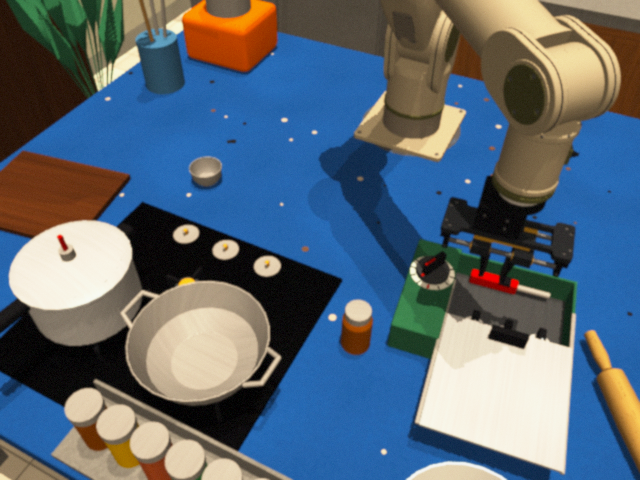

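All shafts are bare and the bowl and jar are untouched. The lighter and knobs are in the box, and the fin is at (508,337).

Request:
arm_command:
  moves: [-0.4,0.4,0,7,-0.3,0.5,0,7,-0.3,0.5,0,6.5,-0.2,0.5,0,7,-0.2,0.5,0,7,-0.1,0.6,0,7,0,0.6,0,7,0,0.5,0,6.5,0.1,0.6,0,7,0.2,0.5,0,7,0.2,0.5,0,7,0.3,0.5,0,7]
  fingers: 45

```text
time: 67.13
ee_pos: [0.6052, 0.3748, 0.1585]
eef_rot: [0.627, 0.779, -0.002, -0.0]
ft_force: [-0.8, 0.3, -0.0]
width: 0.0389
grip_force: 0.0
```

Request:
arm_command:
  moves: [0.4,0.4,0,6.5,0,0,0,0,0,0,0,0]

```text
time: 67.38
ee_pos: [0.6081, 0.3798, 0.159]
eef_rot: [0.666, 0.746, -0.001, -0.0]
ft_force: [-0.3, -0.2, -0.6]
width: 0.0391
grip_force: 0.0
```

```bash
python3 -c "
from h import *
st();plan([(.6095,.380,.12,96,4),(.6095,.380,.074,96,3)])
b=snap('top','t9.png')[150:330,60:360];cv2.imwrite('pics/c10.png',cv2.resize(b,(750,450),interpolation=2)[:,:,::-1])"
```

```text
t 67.38 p [0.6081 0.3798 0.159 ] x [-0.112  0.994 -0.002] z [-0.002 -0.002 -1.   ] F [-0.3 -0.2 -0.6] T [-0.04 -0.1   0.01] w 0.0391 g 0.0 q [-0.27  0.64 -0.57  1.23  0.33  1.37 -0.7 ]
[0, 0.04, 0.97, 0, 0, 0.03, 0.98, 0, 0, 0.04, 0.97, 0.5, 0.01, 0.04, 0.98, 0, 0, 0, 1.5, 0, 0, 0, 1.6, 0, 0, 0, 1.5, 0]
end [0.6095 0.38   0.074 ] 95.9 7
```

View pics/c10.png

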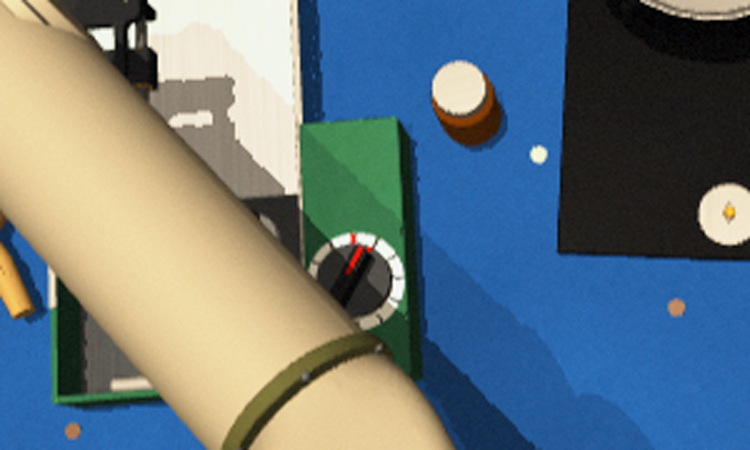

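Request:
arm_command:
  moves: [0,0.1,1,0.5,0,0,1.5,0,0,0,1.5,0,0,0,1.5,0,0,0,1.5,0,0,0,1.4,0,0,0,0,0,0,0,0,0]

```text
time: 68.1
ee_pos: [0.6092, 0.3796, 0.0753]
eef_rot: [0.671, 0.741, -0.001, -0.0]
ft_force: [0.3, -0.0, 0.5]
width: 0.0392
grip_force: 0.0
```

Request:
arm_command:
  moves: [0,0,0,0,0,0,0,0,0,0,0,0,0,0,0,0,0,0,0,0,0,0,0,0,0,0,0,0]
  fingers: 0
  squeeze: 25

```text
time: 68.68
ee_pos: [0.609, 0.3801, 0.0769]
eef_rot: [0.671, 0.741, -0.001, -0.0]
ft_force: [-5.5, -2.0, 5.6]
width: 0.0116
grip_force: 25.0
```

```bash
python3 -c "
from h import *
st()"
```

```text
t 68.68 p [0.609  0.3801 0.0769] x [-0.099  0.995 -0.001] z [-0.001 -0.001 -1.   ] F [-5.5 -2.   5.6] T [-0.54  1.06  0.24] w 0.0116 g 25.0 q [-0.27  0.7  -0.55  1.31  0.36  1.23 -0.73]
```

Request:
arm_command:
  moves: [0,-0.8,0,0,0,-1.6,0,0,0,-1.6,0,0,0,-1.6,0,0,0,-1.6,0,0,0,-1.6,0,0,0,-1.6,0,0,0,-1.6,0,0,0,-1.6,0,0,0,-1.6,0,0,0,-0.8,0,0,0,-0.4,0,0]

```text
time: 69.68
ee_pos: [0.4499, 0.3628, 0.0769]
eef_rot: [0.672, 0.741, 0.003, 0.003]
ft_force: [29.4, 7.1, -22.6]
width: 0.012
grip_force: 25.0
```

Request:
arm_command:
  moves: [0,0,0,0,0,-0.1,0,0,0,0,0,0]

```text
time: 69.93
ee_pos: [0.4499, 0.3628, 0.0768]
eef_rot: [0.672, 0.74, 0.003, 0.002]
ft_force: [18.1, 2.5, -9.5]
width: 0.0116
grip_force: 25.0
```

```bash
python3 -c "
from h import *
st()"
```

```text
t 69.93 p [0.4499 0.3628 0.0768] x [-0.096  0.995  0.001] z [ 0.007  0.001 -1.   ] F [18.1  2.5 -9.5] T [ 0.55 -3.83  0.24] w 0.0116 g 25.0 q [-0.24  0.43 -0.63  1.73  0.29  1.07 -0.87]
```

Request:
arm_command:
  moves: [0,0,0,0,0,0,0,0,0,0,0,0,0,0,0,0]
  fingers: 45

```text
time: 70.27
ee_pos: [0.445, 0.3638, 0.0764]
eef_rot: [0.671, 0.741, -0.0, -0.0]
ft_force: [0.4, 0.3, 0.1]
width: 0.0311
grip_force: 0.0
```

Request:
arm_command:
  moves: [0,0,-2,0,0,0,-3,0,0,0,-2,0,0,0,0,0]

```text
time: 70.6
ee_pos: [0.4465, 0.3657, 0.1509]
eef_rot: [0.671, 0.741, 0.003, 0.001]
ft_force: [0.5, -0.1, 0.8]
width: 0.0388
grip_force: 0.0
```

```bash
python3 -c "
from h import *
st();plan([(.5208,.2214,.145,155,12)])"
```

```text
t 70.6 p [0.4465 0.3657 0.1509] x [-0.1    0.995  0.003] z [ 0.005  0.003 -1.   ] F [ 0.5 -0.1  0.8] T [ 0.03 -0.09  0.02] w 0.0388 g 0.0 q [-0.22  0.35 -0.66  1.66  0.23  1.21 -0.83]
[-1.3, 0.5, 0, -5, -1.3, 0.4, 0.1, -5, -1.3, 0.3, 0, -5, -1.3, 0.1, 0.1, -5, -1.4, 0.1, 0, -4.5, -1.3, -0.1, 0.1, -5, -1.4, -0.2, 0, -5, -1.3, -0.3, 0.1, -5, -1.3, -0.4, 0, -5, -1.2, -0.5, 0.1, -5, -1.2, -0.7, 0, -5, -1.1, -0.7, 0.1, -5]
end [0.5206 0.2217 0.1449] 155.2 12
```

Request:
arm_command:
  moves: [-1.3,0.5,0,-5,-1.3,0.4,0.1,-5,-1.3,0.3,0,-5,-1.3,0.1,0.1,-5,-1.4,0.1,0,-4.5,-1.3,-0.1,0.1,-5,-1.4,-0.2,0,-5,-1.3,-0.3,0.1,-5,-1.3,-0.4,0,-5,-1.2,-0.5,0.1,-5,-1.2,-0.7,0,-5,-1.1,-0.7,0.1,-5]
  fingers: 55

```text
time: 71.6
ee_pos: [0.5193, 0.2191, 0.1401]
eef_rot: [0.213, 0.977, -0.0, -0.0]
ft_force: [0.7, 0.3, 0.7]
width: 0.0477
grip_force: 0.0
```

Request:
arm_command:
  moves: [0,0,0,0,0,0,0,0,0,0,0,0]

```text
time: 71.85
ee_pos: [0.5188, 0.2207, 0.1404]
eef_rot: [0.216, 0.976, -0.0, -0.0]
ft_force: [0.0, 1.1, 0.0]
width: 0.0483
grip_force: 0.0
```

```bash
python3 -c "
from h import *
st();plan([(.5208,.2214,.13,155,3),(.5208,.2214,.0875,155,3)])"
```

```text
t 71.85 p [0.5188 0.2207 0.1404] x [-0.907  0.422  0.001] z [-0.001 -0.    -1.   ] F [0.  1.1 0. ] T [ 0.07 -0.1   0.  ] w 0.0483 g 0.0 q [ 0.15  0.35 -0.76  1.7   0.26  1.19  0.46]
[-0.05, 0.05, 0.35, 0, -0.05, 0.05, 0.34, 0, -0.06, 0.05, 0.35, 0, 0, 0, 1.4, 0, 0, 0, 1.4, 0, 0, 0, 1.4, 0]
end [0.5208 0.2214 0.088 ] 155.1 6
```

Request:
arm_command:
  moves: [-0.1,0.1,1,0,-0.1,0.1,1,0,0,0,1,0,0,0,1,0,0,0,1.2,0,0,0,0,0,0,0,0,0]

```text
time: 72.43
ee_pos: [0.5215, 0.2205, 0.0876]
eef_rot: [0.215, 0.977, -0.001, -0.001]
ft_force: [0.2, -0.7, 0.3]
width: 0.0476
grip_force: 0.0
```

Request:
arm_command:
  moves: [0,0,0,0,0,0,0,0,0,0,0,0,0,0,0,0,0,0,0,0,0,0,0,0,0,0,0,0,0,0,0,0,0,0,0,0]
  fingers: 0
  squeeze: 20

```text
time: 73.18
ee_pos: [0.5222, 0.2207, 0.0887]
eef_rot: [0.215, 0.977, -0.0, 0.0]
ft_force: [0.7, 0.5, 1.2]
width: 0.0121
grip_force: 20.0
```

```bash
python3 -c "
from h import *
s=st();e=R.from_quat(s['eef_rot']).as_matrix();print(np.degrees(np.arctan2(e[1,0],e[0,0])))"
```

```text
t 73.18 p [0.5222 0.2207 0.0887] x [-0.908  0.42  -0.   ] z [-0. -0. -1.] F [0.7 0.5 1.2] T [ 0.08 -0.15 -0.01] w 0.0121 g 20.0 q [ 0.12  0.42 -0.73  1.74  0.31  1.1   0.43]
155.1752373386146
```

Request:
arm_command:
  moves: [0,0,0,-5,0,0,0,-5,0,0,0,-5,0,0,0,-5,0,0,0,-5,0,0,0,-5.5,0,0,0,0,0,0,0,0,0,0,0,0,0,0,0,0]

```text
time: 74.02
ee_pos: [0.5224, 0.2215, 0.0887]
eef_rot: [-0.048, 0.999, 0.0, 0.0]
ft_force: [2.0, 5.5, -2.2]
width: 0.012
grip_force: 20.0
```

```bash
python3 -c "
from h import *
s=st();e=R.from_quat(s['eef_rot']).as_matrix();print(np.degrees(np.arctan2(e[1,0],e[0,0])))"
```

```text
t 74.02 p [0.5224 0.2215 0.0887] x [-0.995 -0.096 -0.001] z [ 0.001  0.001 -1.   ] F [ 2.   5.5 -2.2] T [ 1.21 -0.7   0.01] w 0.012 g 20.0 q [ 0.2   0.45 -0.83  1.74  0.36  1.12  0.92]
-174.5088678672849
```

Request:
arm_command:
  moves: [0,0,0,0,0,0,0,0,0,0,0,0,0,0,0,0,0,0,0,0,0,0,0,0]
  fingers: 55

```text
time: 74.52
ee_pos: [0.5221, 0.2204, 0.0885]
eef_rot: [-0.049, 0.999, -0.0, -0.0]
ft_force: [0.1, -0.2, 0.1]
width: 0.0429
grip_force: 0.0
```

Request:
arm_command:
  moves: [0,0,-2,0,0,0,-3,0,0,0,-3,0,0,0,-3,0,1,-3,-1,0,1,-3.5,0,0,1,-3.5,0,0,1,-3.5,0,0,1,-3.5,0,0,1,-3.5,0,0,1,-3.5,0,0,0,0,0,0]

```text
time: 75.52
ee_pos: [0.4749, -0.0328, 0.2085]
eef_rot: [-0.045, 0.999, -0.002, -0.001]
ft_force: [0.8, -1.7, -0.2]
width: 0.0477
grip_force: 0.0
```

```bash
python3 -c "
from h import *
st()
a=snap('top','ta.png')[190:330,70:240];b=snap('scene','sa.png')[220:410,370:600]
cv2.imwrite('pics/c11.png',np.hstack([cv2.resize(a,(396,326),interpolation=2),cv2.resize(b,(395,326),interpolation=2)])[:,:,::-1])"
```

```text
t 75.52 p [ 0.4749 -0.0328  0.2085] x [-0.996 -0.089  0.002] z [-0.001 -0.003 -1.   ] F [ 0.8 -1.7 -0.2] T [ 0.12 -0.13  0.01] w 0.0477 g 0.0 q [ 0.71  0.06 -0.76  1.83  0.05  1.27  1.6 ]
```

View pics/c11.png

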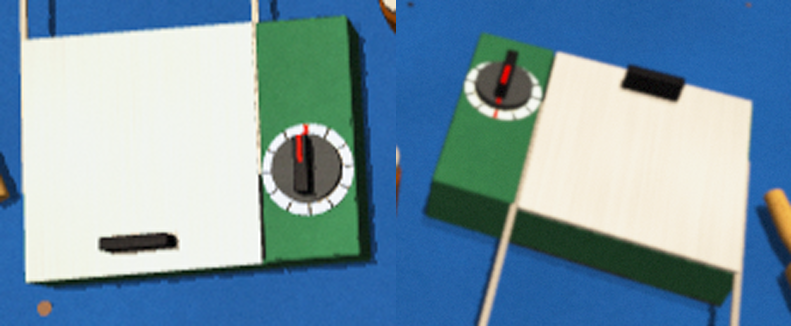

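The lid is shut and the pointer is on the 12 mark. A quick numerical comparison with the first picture, then I hand in.

```bash
python3 -c "
from h import *
a=cv2.imread('pics/t0.png',0).astype(np.float32);b=cv2.imread('pics/ta.png',0).astype(np.float32)
for n,(v0,v1,u0,u1) in dict(fin=(280,308,100,160),dial=(245,280,185,220)).items(): print(n,cv2.phaseCorrelate(a[v0:v1,u0:u1].copy(),b[v0:v1,u0:u1].copy()))
for f in('t0','ta'):
  i=cv2.imread('pics/%s.png'%f).astype(int)[240:282,185:220];m=(i[:,:,2]>150)&(i[:,:,1]<80);v,u=np.where(m);print(f,len(u),u.mean(),v.mean(),np.polyfit(v,u,1))
"
```

```text
fin ((-0.03043127304031401, -0.05802435050959076), 1.0147607787450155)
dial ((0.028403139615694073, 0.007364245638765254), 1.001163934667905)
t0 29 13.206896551724139 12.10344827586207 [-0.16052526 15.14980571]
ta 29 13.275862068965518 12.068965517241379 [-0.14539877 15.03067485]
```

Both the lid and the dial match their starting positions.

```bash
python3 -c "
from h import *
print(r.close_job())"
```

```text
the job is handed in; nothing more can be done
None
```

The job is handed in, but the verdict was not shown: all three knobs and the red lighter are locked in the green box, the lid is shut, and the dial is back at 12 o'clock. The shafts' lift is only an estimate from the pull force, with a peak of about 4 mm on shaft 3.

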